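# Stand up the fallen bottle and put it back in the caddy

## Task

The white bottle has fallen over. Stand it upright on the open shelf and let go so that it stands by itself, away from the caddy; then pick it up afresh and lower it gently into the caddy bay with the dark rubber pad, cap up and standing flat on the pad. Then let go, and leave the other things where they are.

Things in the scene. Friction and masses are not known exactly. Their poses are not given: they have to be found in the camera images.
- bottle: closed white plastic bottle, 145 mm long, 125 to 235 g, at first lying on a wide face, cap towards the robot's right (-y, give or take 30 degrees). Body: a block with rounded edges 52 mm wide (own y), 44 mm deep (own z), 105 mm tall (own x), then a short neck and a round cap. Origin on the long axis, 65 mm from the base; own +x runs from base to cap (up when it stands upright)
- bottle_base (a point): centre of the bottle's flat base, 65 mm from its origin
- bottle_cap (a point): centre of the bottle's round ribbed screw cap (32 mm in diameter, 28 mm long, rigid), on the bottle's axis, 131 mm above the base; the cap's side runs from 117 to 145 mm above the base
- caddy: wooden open-topped caddy fixed to the shelf, 76 mm (own x) by 194 mm (own y), 50 mm tall, walls and floor 5 mm thick; three equal bays side by side along own y, each 66 mm (own x) by about 58 mm (own y) inside. Two hold a tin and an amber jar, the third is free. Origin at the centre of its underside; at the back, left or right of the middle, turned by up to 12 degrees
- pad: flat dark rubber pad 54 mm (own x) by 46 mm (own y), 3 mm thick, fixed on the floor of the caddy's free bay, at its centre, turned like the caddy; origin at the centre of its underside, 5 mm above the shelf. The bottle fits with its wide side (52 mm) along own x of the pad, either way round
- pad_top (a point): centre of the pad's upper face, 8 mm above the shelf, 42 mm below the caddy's rim
- tin: plain metal tin, 45 mm in diameter, 92 mm tall, standing in one of the caddy bays; origin at the centre of its underside. Leave alone
- amber: amber glass jar with black cap, 44 mm in diameter, 100 mm tall, standing in one of the caddy bays; origin at the centre of its underside. Leave alone
- tub: white press-button dispenser tub with a flip lid, 120 mm in diameter, 141 mm tall, fixed to the shelf on the other side from the caddy; origin at the centre of its underside
- cup: empty stainless steel cup, 74 mm in diameter, 95 mm tall, standing on the right; origin at the centre of its underside. Leave alone
- peg_jar: open glass jar of wooden pegs, 80 mm in diameter, 115 mm tall, standing on the left; origin at the centre of its underside. Leave alone
- scraper: yellow silicone scraper lying flat on the near right, about 200 mm long, blade 100 mm wide, 12 mm thick at most; origin on its underside. Leave alone
- soap_dish: white dish with a bar of soap, 85 by 120 mm, 29 mm tall, on the near left; origin at the centre of its underside. Leave alone
Things that resemble listed ones, but are neither listed nor needed, are in the scene too. What is shaped like the bottle but blue or red is not meant.

How it is judged:
By the outcome, as a careful person would: the job done as asked, in the order asked, and still so for the second after the job is handed in, with the robot touching nothing.
It also fails if it takes over 64 s, if anything falls off the work surface, if the arm or the gripper's body presses on something with over 40 N, if the wrist force passes 120 N, or if a joint passes its speed limit or range.

## Robot

A 7-joint arm with a two-finger parallel gripper is mounted at the origin on the work surface. World frame = base frame: x ahead of the robot, y to its left, z up, the work surface at z = 0. Lengths are in mm, angles in rad, forces in N, time in s.
With the tool pointing down it reaches from about 400 to 875 mm from the base axis. Payload 4.4 kg.
Tool frame: the origin (TCP) lies at the very end of the fingers, on their centre line; the grasp point (between the pads) lies 19 mm behind it; z points along the fingers, x is the direction in which the jaws open and shut, and the axes are right-handed (so a half turn about z gives the same grasp; the last joint's range is limited). The gripper opens to 85 mm and grips with 20 to 120 N. Pads are 22 mm wide; open, the fingers measure 114 mm over their backs; the gripper's body (76 mm by 85 mm) begins 54 mm behind the grasp point. The pads swing forward as they close: fully open they stand 13 mm farther back than shut.
Start: joints at [1.068, 0.628, 0.038, 1.517, -0.027, 0.996, -0.02], TCP at [275.006, -588.973, 231.313] pointing down, gripper open.
Joint ranges: [-3.06, 3.06], [-0.37, 2.12], [-1.25, 1.32], [0.18, 2.47], [-1.1, 4.24], [0.23, 1.98], [-2.94, 2.94]. Speed limits (rad/s): [2.57, 2.57, 3.14, 3.14, 3.14, 3.14, 3.14].

## Interface

Orientations are given as [roll, pitch, yaw] about the fixed x, y, z axes, in that order (R = Rz(yaw) Ry(pitch) Rx(roll)).
In Python, from cell import * gives the robot as it stands. The module is installed in compiled form; this text tells all that it offers.
- The arm moves only by the tool play_rows, never from a script. Its argument "targets" is a list of rows, each an object with "slide": the shift along the tool's x, y, z in mm, a list of three; "turn": the turn, a rotation vector about the tool's x, y, z in degrees, a list of three; "hand": the finger opening in mm, from 0 to 85.4. A call has 1 to 5 rows; each row shifts and turns the commanded pose from where the row before left it, along the tool's axes as they then stand; what a row does not reach is not made up. A row lasts 1/8 s, in which the tool goes at most 62.5 mm and 10.7 degrees, less where a joint would pass 70% of its speed; a pose out of reach is approached as far as the arm can. A call is refused whole if a number of a shift passes 62.5 or a number of a turn 10.7, either way. A call with a gripper value outside its range is refused whole. The fingers move at their own pace and stop on an object; the grip force is fixed at half the most. Time passes only in rows, so rows that do not move let the fingers close. It gives the time, the measured TCP pose, the force and the opening at its end, in the units of the state.
- read_state(): the state, without advancing time (a new reading comes with each control period).
- get_image(name): name is "scene" or "top" or "wrist"; returns (picture, depth): 480x640x3 uint8, blue, green, red; 480x640 float32, mm along the optical axis (not along the pixel's ray), 0 where there is no reading.
- calibration(name): a dict with "K" (3x3 intrinsics, pixels), "D" ([k1, k2, p1, p2, k3] as OpenCV has them; the pictures are not rectified), "R" (3x3) and "t" (3): a world point X has camera coordinates R X + t. Camera axes: x right, y down, z forward; pixel columns grow to the right and rows downward; lengths in mm; the calibration is good to about 2 mm. A picture is of the moment at which its call begins: read the wrist's pose just before it. calibration takes no time and is no camera call; for the wrist camera it gives the pose at the moment of the call.
- finish_job(): hands the job in, once; it reports no verdict.
The state is a dict: "clock": time; "qpos": joint angles; "qd": joint speeds; "tau": joint torques, N m; "eef_pos": TCP position; "tool_rot": TCP orientation; "force": force on the tool from outside, world axes, zero at the start; "torque": the same for the moment, N m; "width": finger opening in mm.
Only numpy, scipy, OpenCV 4.12 (cv2) and the standard library are available. Lean on these libraries where they do the work, as an engineer would, in place of code of your own. Each camera call takes 0.05 s, during which the arm holds its last target.

## Working session

There is one attempt and no reset: what is moved stays moved. The work goes in short steps, Python scripts to look and compute and a tool call to move; the robot and the scene stay as the last step left them, time stands still between calls to the robot, and variables do not carry over. Pictures are saved under pics/ and viewed, and the job is handed in when it is done.

Besides the shell and the picture viewer there is one more tool, called after "Call:" by a JSON object that holds its "fn" and its "kwargs", one argument or row to a line. play_rows: Moves the arm, as the interface text tells. Its arguments: {"type":"object","properties":{"targets":{"type":"array"}},"required":["targets"]}

```bash
mkdir -p pics; python3 - <<'E'
from cell import *
import cv2,numpy as np
print(read_state())
for n in ["scene","top"]:
    p,d=get_image(n); cv2.imwrite(f"pics/{n}0.png",p); np.savez(f"{n}0.npz",p=p,d=d,**calibration(n)); c=calibration(n); print(n,c)
E
```

```text
{'clock': 0.0, 'qpos': array([ 1.06820641,  0.62935463,  0.03844188,  1.51838309, -0.02695498,
        0.99632037, -0.02002661]), 'qd': array([-7.45620115e-05, -9.66645804e-04,  8.95292765e-04, -1.07050787e-04,
        6.37119012e-04, -5.41335316e-04, -3.61304506e-04]), 'tau': array([-7.26843555e-04, -5.63405192e+01,  1.22564860e+00, -1.93451482e+01,
        1.09168596e-02,  1.03653042e-02,  1.48466148e-05]), 'eef_pos': array([ 274.71348043, -588.38605613,  230.37878328]), 'tool_rot': array([ 3.14152823e+00,  1.94648312e-03, -1.13400886e+00]), 'force': array([ 0.56031455, -1.29906233,  0.69493494]), 'torque': array([-0.00058012,  0.05555313,  0.03394732]), 'width': 85.22550019199349}
scene {'K': array([[605.44284192,   0.        , 317.06723575],
       [  0.        , 605.44284192, 236.65477778],
       [  0.        ,   0.        ,   1.        ]]), 'D': array([-0.10348276,  0.        ,  0.        ,  0.        ,  0.        ]), 'R': array([[-0.58781051,  0.80876382, -0.01949074],
       [ 0.61487603,  0.43097631, -0.66044447],
       [-0.52574354, -0.40020059, -0.75062189]]), 't': array([ 257.7307097 , -255.58014519, 1848.43777022])}
top {'K': array([[591.79824257,   0.        , 316.61108653],
       [  0.        , 591.79824257, 237.97508802],
       [  0.        ,   0.        ,   1.        ]]), 'D': array([-0.17713405,  0.        ,  0.        ,  0.        ,  0.        ]), 'R': array([[-0.02636978, -0.9996103 , -0.00915882],
       [-0.9981387 ,  0.02683273, -0.05476447],
       [ 0.05498889,  0.00769765, -0.99845729]]), 't': array([  38.79991908,  468.08781718, 1321.04812948])}
```

View pics/top0.png

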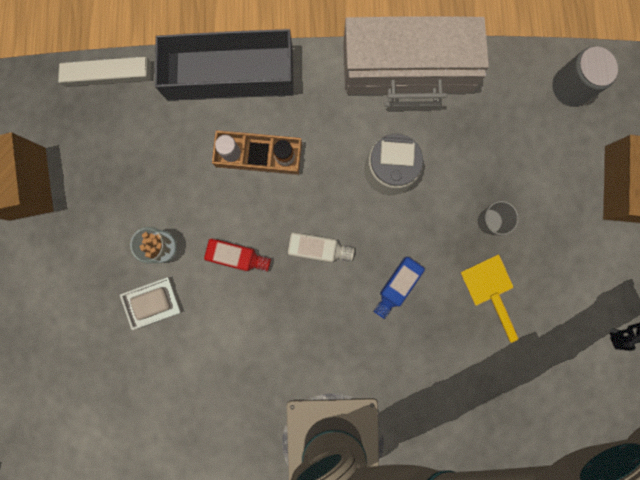

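View pics/scene0.png

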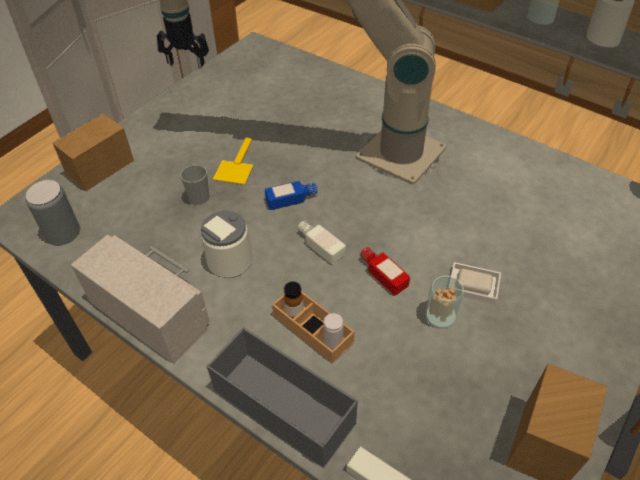

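```bash
cat > h.py <<'E'
import numpy as np,cv2
def ray(c,uv,z):
    K,D,R,t=[np.array(c[k]) for k in("K","D","R","t")]
    u=cv2.undistortPoints(np.array(uv,float).reshape(-1,1,2),K,D).reshape(-1,2)
    d=np.c_[u,np.ones(len(u))]@R; o=-R.T@t
    return o+d*((z-o[2])/d[:,2])[:,None]
def cloud(c,d,s=np.s_[:,:]):
    K,D,R,t=[np.array(c[k]) for k in("K","D","R","t")]
    v,u=np.mgrid[:480,:640]; uv=np.c_[u.ravel(),v.ravel()].astype(float)
    n=cv2.undistortPoints(uv.reshape(-1,1,2),K,D).reshape(-1,2)
    X=np.c_[n,np.ones(len(n))]*d.reshape(-1,1)
    return ((X-t)@R).reshape(480,640,3)
def proj(c,X):
    K,D,R,t=[np.array(c[k]) for k in("K","D","R","t")]
    return cv2.projectPoints(np.array(X,float).reshape(-1,1,3),cv2.Rodrigues(R)[0],t,K,D)[0].reshape(-1,2)
E
python3 - <<'E'
from h import *
f=np.load("top0.npz");p=f['p']
a=cv2.resize(p[220:275,275:365],None,fx=7,fy=7,interpolation=cv2.INTER_CUBIC)
b=cv2.resize(p[120:185,200:310],None,fx=7,fy=7,interpolation=cv2.INTER_CUBIC)
cv2.imwrite("pics/cb.png",a);cv2.imwrite("pics/cc.png",b)
C=cloud(f,f['d'])
w=C[225:270,280:360]; m=(w[...,2]>10)
print(m.sum(), np.percentile(w[m][:,2],[5,50,95]))
def pt(u,v): return C[v,u].round(0)
print([pt(*q) for q in [(295,247),(315,248),(348,253),(335,280),(258,153),(226,146),(285,150),(398,155)]])
# bottle axis by mask
m2=(w[...,2]>30)&(w[...,2]<60);q=w[m2][:,:2]; print(cv2.minAreaRect(q.astype(np.float32)))
E
```

```text
1390 [30.84127805 42.22676875 47.51016248]
[array([449.,  74.,  43.]), array([445.,  30.,  42.]), array([433., -42.,  36.]), array([373., -13.,   4.]), array([669., 156.,   3.]), array([668., 216.,  95.]), array([654.,  88., 101.]), array([ 629., -148.,  139.])]
((445.51678466796875, 17.81383514404297), (144.95889282226562, 52.08502960205078), 78.96577453613281)
```

```bash
sleep 1; ls pics
```

```text
cb.png
cc.png
scene0.png
top0.png
```

View pics/cb.png

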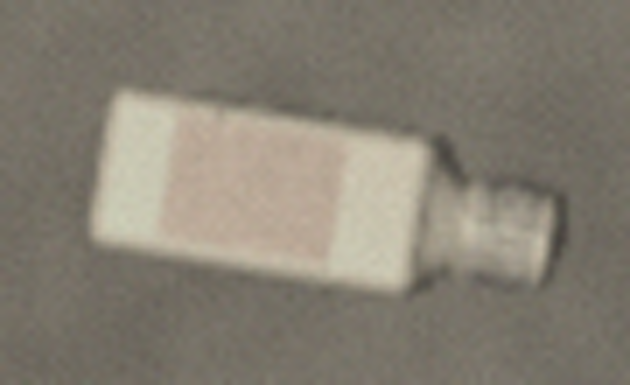

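View pics/cc.png

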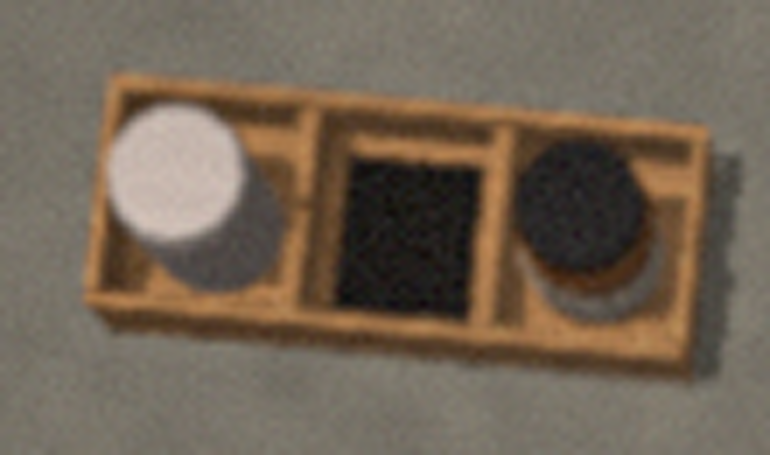

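```bash
python3 - <<'E'
from h import *
f=np.load("top0.npz")
def g(off,pts,z): return ray(f,np.array(off)+(np.array(pts)+.5)/7-.5,z)
b=g((275,220),[(115,92),(92,240),(410,293),(432,140)],44); print(b.round(1),b.mean(0))
cap=g((275,220),[(552,240)],22); print('cap end',cap)
r=g((200,120),[(110,75),(708,127),(688,357),(85,303)],50); print(r.round(1),r.mean(0)); 
for i,j in((0,1),(3,2)):
    e=r[i]-r[j]; print(np.hypot(*e[:2]),np.degrees(np.arctan2(-e[0],e[1])))
pd=g((200,120),[(350,157),(483,168),(465,317),(337,305)],8);print(pd.round(1),pd.mean(0))
for i,j in((0,1),(3,2)):
    e=b[[0,1,2,3]][0 if i==0 else 1]-b[3 if i==0 else 2]; print(np.hypot(*e[:2]),np.degrees(np.arctan2(e[1],e[0])))
# scene cross-check
C=cloud(f,f['d']);
for (u,v) in ((226,146),(285,150)):
    w=C[v-20:v+20,u-20:u+20].reshape(-1,3);w=w[w[:,2]>85];print(np.median(w,0),w.min(0),w.max(0))
E
```

```text
[[480.4  82.2  44. ]
 [434.   90.6  44. ]
 [414.7  -8.9  44. ]
 [462.6 -17.1  44. ]] [447.89564239  36.70518573  44.        ]
cap end [[430.68926971 -55.11395939  22.        ]]
[[714.8 246.9  50. ]
 [691.2  55.5  50. ]
 [617.3  63.6  50. ]
 [640.9 255.4  50. ]] [666.044275   155.34156036  50.        ]
192.80986527747547 -7.054433021328158
193.33182193196225 -7.019727833278472
[[694.5 174.8   8. ]
 [689.4 131.    8. ]
 [639.9 137.8   8. ]
 [645.3 179.8   8. ]] [667.27621878 155.82763594   8.        ]
100.92063068661491 79.83551924230034
101.30378490445084 79.0240881550018
[670.57712199 217.44064791  96.43902902] [395.59674255  16.0557567   85.24668694] [ 693.25819159  240.0047752  1345.00008501]
[654.86873934  94.17635279 104.08078631] [395.59674255  16.0557567   89.0112931 ] [ 676.75602478  113.79106498 1345.00008501]
```

```bash
cat >> h.py <<'E'
from scipy.spatial.transform import Rotation as Ro
import json,math
def plan(p0,rpy0,p1,R1,hand,n=None,vmax=55,wmax=10.0,nd=1):
    """rows in tool axes from pose0 to pose1"""
    p=np.array(p0,float);R=Ro.from_euler('xyz',rpy0);p1=np.array(p1,float)
    if n is None: n=max(1,math.ceil(np.linalg.norm(p1-p)/vmax),math.ceil(np.degrees((R.inv()*R1).magnitude())/wmax))
    out=[]
    for k in range(n,0,-1):
        s=np.round(R.inv().apply((p1-p)/k),nd); w=np.round(np.degrees((R.inv()*R1).as_rotvec())/k,nd)
        p=p+R.apply(s);R=R*Ro.from_rotvec(np.radians(w))
        out.append(dict(slide=[float(x) for x in s],turn=[float(x) for x in w],hand=hand))
    return out
def show(rows):
    for i in range(0,len(rows),5): print(json.dumps(rows[i:i+5]))
def tool(yaw,th):
    "tool-down at yaw deg, then turned th deg about tool x"
    return Ro.from_euler('xyz',[180,0,yaw],degrees=True)*Ro.from_rotvec([np.radians(th),0,0])
E
python3 - <<'E'
from h import *; from cell import *
s=read_state()
c=np.array([-0.184,-0.983,0]);base=np.array([457.6,88.3,0])
g=base+75*c
R=tool(-10.6,0)
print(g)
show(plan(s['eef_pos'],s['tool_rot'],g+[0,0,180],R,85))
E
```

```text
[443.8    14.575   0.   ]
[{"slide": [-39.6, -34.0, 4.3], "turn": [-0.0, 0.0, -4.5], "hand": 85}, {"slide": [-36.8, -37.0, 4.3], "turn": [-0.0, 0.0, -4.5], "hand": 85}, {"slide": [-33.8, -39.8, 4.3], "turn": [-0.0, 0.0, -4.5], "hand": 85}, {"slide": [-30.5, -42.3, 4.3], "turn": [-0.0, 0.0, -4.5], "hand": 85}, {"slide": [-27.1, -44.6, 4.3], "turn": [-0.0, 0.0, -4.5], "hand": 85}]
[{"slide": [-23.5, -46.6, 4.3], "turn": [-0.0, 0.0, -4.6], "hand": 85}, {"slide": [-19.7, -48.3, 4.2], "turn": [-0.0, 0.0, -4.5], "hand": 85}, {"slide": [-15.9, -49.7, 4.3], "turn": [-0.0, 0.0, -4.6], "hand": 85}, {"slide": [-11.8, -50.8, 4.2], "turn": [-0.0, 0.0, -4.5], "hand": 85}, {"slide": [-7.8, -51.6, 4.3], "turn": [-0.0, 0.0, -4.6], "hand": 85}]
[{"slide": [-3.7, -52.1, 4.2], "turn": [-0.0, 0.0, -4.5], "hand": 85}, {"slide": [0.5, -52.2, 4.3], "turn": [-0.1, 0.1, -4.6], "hand": 85}]
```

Call:
{"fn": "play_rows", "kwargs": {
  "targets": [
    {"slide": [-39.6,-34.0,4.3],"turn": [0,0,-4.5],"hand": 85},
    {"slide": [-36.8,-37.0,4.3],"turn": [0,0,-4.5],"hand": 85},
    {"slide": [-33.8,-39.8,4.3],"turn": [0,0,-4.5],"hand": 85},
    {"slide": [-30.5,-42.3,4.3],"turn": [0,0,-4.5],"hand": 85},
    {"slide": [-27.1,-44.6,4.3],"turn": [0,0,-4.5],"hand": 85}
  ]
}}

```text
clock: 0.72
eef_pos: [345.6, -336.0, 209.6]
tool_rot: [-3.141, 0.0, -0.739]
force: [0.7, -0.3, 0.0]
width: 84.9
```

Call:
{"fn": "play_rows", "kwargs": {
  "targets": [
    {"slide": [-23.5,-46.6,4.3],"turn": [0,0,-4.6],"hand": 85},
    {"slide": [-19.7,-48.3,4.2],"turn": [0,0,-4.5],"hand": 85},
    {"slide": [-15.9,-49.7,4.3],"turn": [0,0,-4.6],"hand": 85},
    {"slide": [-11.8,-50.8,4.2],"turn": [0,0,-4.5],"hand": 85},
    {"slide": [-7.8,-51.6,4.3],"turn": [0,0,-4.6],"hand": 85}
  ]
}}

```text
clock: 1.35
eef_pos: [416.2, -85.0, 188.4]
tool_rot: [-3.142, -0.0, -0.341]
force: [1.5, 0.6, 0.8]
width: 85.1
```

Call:
{"fn": "play_rows", "kwargs": {
  "targets": [
    {"slide": [-3.7,-52.1,4.2],"turn": [0,0,-4.5],"hand": 85},
    {"slide": [0.5,-52.2,4.3],"turn": [0,0,-4.6],"hand": 85},
    {"slide": [0,0,0],"turn": [0,0,0],"hand": 85}
  ]
}}

```text
clock: 1.72
eef_pos: [445.0, 18.5, 179.8]
tool_rot: [-3.139, -0.0, -0.176]
force: [-0.8, -0.7, 0.6]
width: 85.3
```

```bash
python3 - <<'E'
from h import *; from cell import *
s=read_state();print(s['clock'],s['qpos'].round(3),s['eef_pos'].round(1),np.degrees(s['tool_rot']).round(2),s['force'].round(1))
p,d=get_image("wrist");cv2.imwrite("pics/w1.png",p)
E
```

```text
1.725 [ 0.081  0.432 -0.251  2.117  0.178  0.611 -0.47 ] [445.   18.5 179.8] [-1.7986e+02 -2.0000e-02 -1.0100e+01] [-0.8 -0.7  0.6]
```

View pics/w1.png

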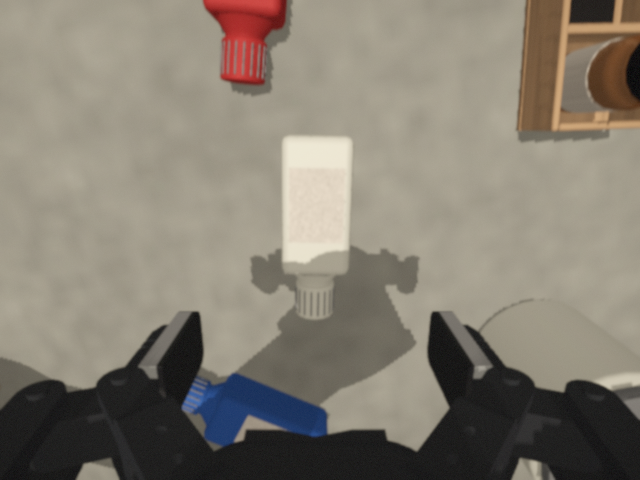

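```bash
python3 - <<'E'
from h import *; from cell import *
s=read_state();c=calibration("wrist")
b=ray(c,[(283.5,137),(352,137),(349.5,272),(284,272)],42);print(b.round(1))
m=(b[0]+b[1])/2-(b[3]+b[2])/2; print(np.degrees(np.arctan2(-m[1],-m[0])),np.linalg.norm(m))
bm=(b[0]+b[1])/2;print('base',bm,'body mid',b.mean(0),ray(c,[(314,316)],25))
u=-m/np.linalg.norm(m)
g=b.mean(0)+22*u; yaw=np.degrees(np.arctan2(u[1],u[0]))+90
R=tool(yaw,20); gp=np.array([g[0],g[1],30]); tcp=gp+19*R.as_matrix()[:,2]; print(gp,yaw,tcp)
up=tcp-100*R.as_matrix()[:,2]
r1=plan(s['eef_pos'],s['tool_rot'],up,R,85); show(r1)
rp=R.as_euler('xyz'); show(plan(up,rp,tcp,R,85,n=4))
E
```

```text
[[434.5  84.   42. ]
 [481.3  75.5  42. ]
 [464.1 -23.1  42. ]
 [414.7 -14.1  42. ]]
-100.61621723989714 100.1078956220757
base [457.87192765  79.7627161   42.        ] body mid [448.65051099  30.56552953  42.        ] [[429.01220489 -63.72019549  25.        ]]
[444.59746073   8.94209818  30.        ] -10.61621723989714 [445.7946549   15.32924967  12.14584021]
[{"slide": [0.8, 17.2, 36.8], "turn": [10.0, 0.0, 0.1], "hand": 85}, {"slide": [0.9, 23.3, 33.3], "turn": [10.0, 0.1, 0.2], "hand": 85}]
[{"slide": [-0.0, 0.0, 25.0], "turn": [-0.0, 0.0, 0.0], "hand": 85}, {"slide": [-0.0, 0.0, 25.0], "turn": [-0.0, 0.0, 0.0], "hand": 85}, {"slide": [-0.0, 0.0, 25.0], "turn": [-0.0, 0.0, 0.0], "hand": 85}, {"slide": [-0.0, 0.0, 25.0], "turn": [-0.0, 0.0, 0.0], "hand": 85}]
```

Call:
{"fn": "play_rows", "kwargs": {
  "targets": [
    {"slide": [0.8,17.2,36.8],"turn": [10.0,0.0,0.1],"hand": 85},
    {"slide": [0.9,23.3,33.3],"turn": [10.0,0.1,0.2],"hand": 85},
    {"slide": [0,0,0],"turn": [0,0,0],"hand": 85}
  ]
}}

```text
clock: 2.15
eef_pos: [435.5, -22.2, 114.5]
tool_rot: [-2.859, 0.02, -0.202]
force: [0.4, 1.0, 0.0]
width: 85.3
```

```bash
python3 - <<'E'
from h import *; from cell import *
s=read_state();print(s['clock'],s['qpos'].round(3),s['eef_pos'].round(1),np.degrees(s['tool_rot']).round(2),s['force'].round(1))
R=tool(-10.6,20);tcp=np.array([445.8,15.3,12.1])
show(plan(s['eef_pos'],s['tool_rot'],tcp,R,85,n=4))
E
```

```text
2.15 [ 0.553  0.609 -0.493  2.196 -0.022  0.395 -0.047] [435.5 -22.2 114.5] [-163.82    1.13  -11.56] [0.4 1.  0. ]
[{"slide": [1.1, -2.2, 27.3], "turn": [1.0, 0.2, -0.3], "hand": 85}, {"slide": [1.1, -1.7, 27.3], "turn": [0.9, 0.2, -0.3], "hand": 85}, {"slide": [1.0, -1.2, 27.3], "turn": [1.0, 0.2, -0.3], "hand": 85}, {"slide": [0.9, -0.8, 27.4], "turn": [0.9, 0.2, -0.4], "hand": 85}]
```

Call:
{"fn": "play_rows", "kwargs": {
  "targets": [
    {"slide": [1,-2,27],"turn": [0,0,0],"hand": 85},
    {"slide": [1,-2,27],"turn": [0,0,0],"hand": 85},
    {"slide": [0,0,0],"turn": [0,0,0],"hand": 85}
  ]
}}

```text
clock: 2.52
eef_pos: [442.5, 5.1, 66.4]
tool_rot: [-2.86, 0.014, -0.182]
force: [-0.5, -0.4, -0.1]
width: 84.8
```

```bash
python3 - <<'E'
from h import *; from cell import *
s=read_state();print(s['clock'],s['qpos'].round(3),s['eef_pos'].round(1),np.degrees(s['tool_rot']).round(2),s['force'].round(1))
a=-180-np.degrees(s['tool_rot'][0])
R=tool(-10.6,18);tcp=np.array([444.6,9,29])+19*R.as_matrix()[:,2];print(tcp)
show(plan(s['eef_pos'],s['tool_rot'],tcp,R,85,n=3))
p,d=get_image("wrist");cv2.imwrite("pics/w2.png",p)
E
```

```text
2.525 [ 0.449  0.706 -0.443  2.222  0.     0.254 -0.081] [442.5   5.1  66.4] [-163.85    0.81  -10.41] [-0.5 -0.4 -0.1]
[445.68003778  14.77113082  10.92992619]
[{"slide": [0.7, 1.9, 18.7], "turn": [0.6, 0.3, -0.0], "hand": 85}, {"slide": [0.6, 2.1, 18.7], "turn": [0.6, 0.3, -0.0], "hand": 85}, {"slide": [0.5, 2.3, 18.7], "turn": [0.7, 0.2, -0.1], "hand": 85}]
```

View pics/w2.png

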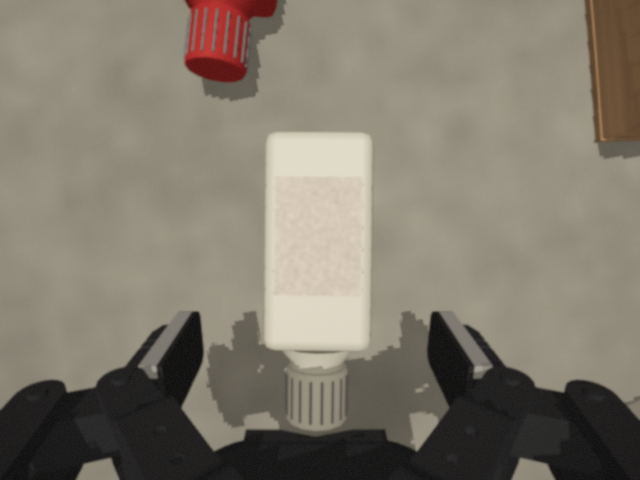

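```bash
python3 - <<'E'
from h import *; from cell import *
s=read_state()
R=tool(-10.6,6);tcp=np.array([444.6,9,28])+19*R.as_matrix()[:,2];print(tcp)
show(plan(s['eef_pos'],s['tool_rot'],tcp,R,85,n=4))
E
```

```text
[444.96533489  10.95214971   9.10408399]
[{"slide": [0.4, 2.5, 14.4], "turn": [-2.5, 0.2, 0.0], "hand": 85}, {"slide": [0.3, 1.9, 14.5], "turn": [-2.5, 0.2, 0.0], "hand": 85}, {"slide": [0.3, 1.2, 14.5], "turn": [-2.6, 0.2, 0.0], "hand": 85}, {"slide": [0.1, 0.5, 14.6], "turn": [-2.5, 0.1, 0.0], "hand": 85}]
```

Call:
{"fn": "play_rows", "kwargs": {
  "targets": [
    {"slide": [0.4,2.5,14.4],"turn": [-2.5,0.2,0.0],"hand": 85},
    {"slide": [0.3,1.9,14.5],"turn": [-2.5,0.2,0.0],"hand": 85},
    {"slide": [0.3,1.2,14.5],"turn": [-2.6,0.2,0.0],"hand": 85},
    {"slide": [0.1,0.5,12],"turn": [-2.5,0.1,0.0],"hand": 85},
    {"slide": [0,0,0],"turn": [0,0,0],"hand": 85}
  ]
}}

```text
clock: 3.2
eef_pos: [445.1, 9.7, 19.0]
tool_rot: [-3.02, 0.004, -0.182]
force: [0.3, -0.2, -0.2]
width: 84.8
```

```bash
python3 - <<'E'
from h import *; from cell import *
s=read_state();print(s['clock'],s['qpos'].round(3),s['eef_pos'].round(1),np.degrees(s['tool_rot']).round(2),s['force'].round(1))
p,d=get_image("wrist");cv2.imwrite("pics/w3.png",p)
E
```

```text
3.2 [ 0.305  0.788 -0.436  2.232  0.892  0.237 -1.068] [445.1   9.7  19. ] [-173.06    0.21  -10.41] [ 0.3 -0.2 -0.2]
```

View pics/w3.png

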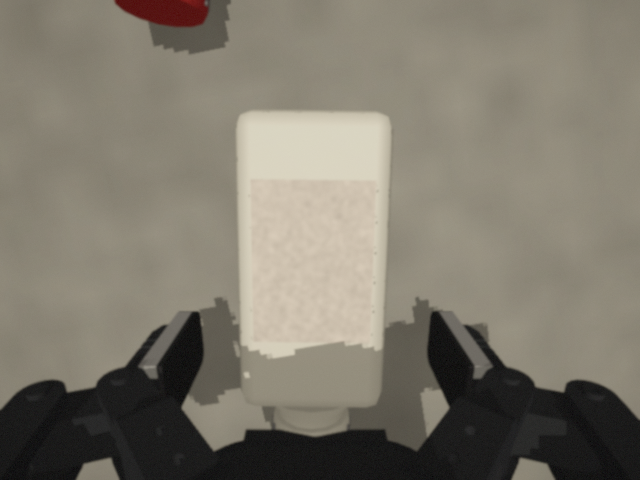

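Call:
{"fn": "play_rows", "kwargs": {
  "targets": [
    {"slide": [0,0,7],"turn": [-1,0,0],"hand": 85},
    {"slide": [0,0,0],"turn": [0,0,0],"hand": 40},
    {"slide": [0,0,0],"turn": [0,0,0],"hand": 40},
    {"slide": [0,0,0],"turn": [0,0,0],"hand": 40},
    {"slide": [0,0,0],"turn": [0,0,0],"hand": 40}
  ]
}}

```text
clock: 3.88
eef_pos: [444.6, 9.5, 12.0]
tool_rot: [-3.037, 0.005, -0.185]
force: [-1.1, -0.4, 6.5]
width: 51.3
```

Call:
{"fn": "play_rows", "kwargs": {
  "targets": [
    {"slide": [0,0,0],"turn": [0,0,0],"hand": 40},
    {"slide": [0,0,0],"turn": [0,0,0],"hand": 40},
    {"slide": [0,0,-30],"turn": [-1,0,0],"hand": 40},
    {"slide": [0,0,-40],"turn": [-2,0,0],"hand": 40},
    {"slide": [0,0,0],"turn": [0,0,0],"hand": 40}
  ]
}}

```text
clock: 4.5
eef_pos: [445.3, 3.7, 83.1]
tool_rot: [-3.088, 0.001, -0.185]
force: [0.4, -0.5, -2.1]
width: 51.0
```

```bash
python3 - <<'E'
from h import *; from cell import *
s=read_state();print(s['clock'],s['qpos'].round(3),s['eef_pos'].round(1),np.degrees(s['tool_rot']).round(2),s['force'].round(1))
p,d=get_image("wrist");cv2.imwrite("pics/w4.png",p)
E
```

```text
4.5 [ 0.401  0.684 -0.635  2.197  0.79   0.477 -1.028] [445.3   3.7  83.1] [-1.7691e+02  6.0000e-02 -1.0590e+01] [ 0.4 -0.5 -2.1]
```

View pics/w4.png

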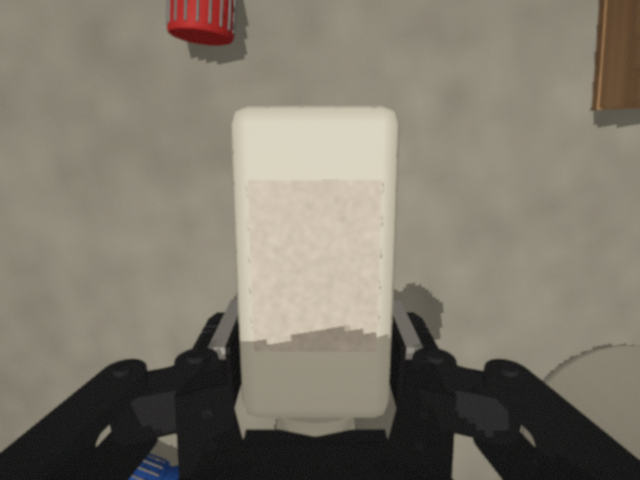

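Call:
{"fn": "play_rows", "kwargs": {
  "targets": [
    {"slide": [5,0,-25],"turn": [-6,0,0],"hand": 40},
    {"slide": [10,-3,-25],"turn": [-7,0,0],"hand": 40},
    {"slide": [10,-5,-20],"turn": [-8,0,0],"hand": 40},
    {"slide": [10,-5,-10],"turn": [-8,0,0],"hand": 40},
    {"slide": [10,0,0],"turn": [-8,0,0],"hand": 40}
  ]
}}

```text
clock: 5.18
eef_pos: [492.7, 15.1, 157.0]
tool_rot: [2.545, 0.004, -0.183]
force: [0.4, -0.8, -3.4]
width: 51.2
```

```bash
cat > st.py <<'E'
from h import *; from cell import *
s=read_state();print(s['clock'],s['qpos'].round(3),s['eef_pos'].round(1),np.degrees(s['tool_rot']).round(2),s['force'].round(1))
E
python3 st.py
```

```text
5.175 [-0.125  0.737 -0.471  1.855  0.792  1.227 -1.252] [492.7  15.1 157. ] [145.83   0.26 -10.49] [ 0.4 -0.8 -3.4]
```

Call:
{"fn": "play_rows", "kwargs": {
  "targets": [
    {"slide": [2,0,0],"turn": [-8,0,0],"hand": 40},
    {"slide": [2,0,0],"turn": [-8,0,0],"hand": 40},
    {"slide": [2,0,0],"turn": [-8,0,0],"hand": 40},
    {"slide": [0,0,0],"turn": [-8,0,0],"hand": 40},
    {"slide": [0,0,0],"turn": [0,0,0],"hand": 40}
  ]
}}

```text
clock: 5.8
eef_pos: [496.7, 14.2, 153.4]
tool_rot: [1.989, 0.011, -0.181]
force: [-0.5, 0.1, -2.4]
width: 51.3
```

```bash
python3 st.py
```

```text
5.8 [-0.408  1.021 -0.289  1.661  0.85   1.652 -1.366] [496.7  14.2 153.4] [113.94   0.64 -10.39] [-0.5  0.1 -2.4]
```

```bash
python3 - <<'E'
from h import *; from cell import *
s=read_state()
R=tool(-7,-84)
show(plan(s['eef_pos'],s['tool_rot'],[497,-5,120],R,40,n=4))
E
```

```text
[{"slide": [1.0, -5.7, 7.7], "turn": [-4.5, 0.9, -0.1], "hand": 40}, {"slide": [0.9, -6.3, 7.2], "turn": [-4.5, 0.8, -0.1], "hand": 40}, {"slide": [0.9, -6.8, 6.8], "turn": [-4.5, 0.9, -0.0], "hand": 40}, {"slide": [0.8, -7.4, 6.2], "turn": [-4.5, 0.8, -0.1], "hand": 40}]
```

Call:
{"fn": "play_rows", "kwargs": {
  "targets": [
    {"slide": [1.0,-5.7,7.7],"turn": [-4.5,0.9,-0.1],"hand": 40},
    {"slide": [0.9,-6.3,7.2],"turn": [-4.5,0.8,-0.1],"hand": 40},
    {"slide": [0.9,-6.8,6.8],"turn": [-4.5,0.9,0],"hand": 40},
    {"slide": [0.8,-7.4,6.2],"turn": [-4.5,0.8,-0.1],"hand": 40},
    {"slide": [0,0,0],"turn": [0,0,0],"hand": 40}
  ]
}}

```text
clock: 6.42
eef_pos: [497.7, -7.1, 122.6]
tool_rot: [1.677, -0.002, -0.127]
force: [-0.4, -0.2, -1.5]
width: 51.2
```

```bash
python3 st.py; python3 - <<'E'
from h import *; from cell import *
p,d=get_image("scene");cv2.imwrite("pics/s5.png",cv2.resize(p[130:330,200:460],None,fx=3,fy=3,interpolation=cv2.INTER_CUBIC))
np.savez("s5.npz",p=p,d=d,**calibration("scene"))
p,d=get_image("wrist");cv2.imwrite("pics/w5.png",p)
E
```

```text
6.425 [-0.496  1.231 -0.177  1.616  0.921  1.78  -1.441] [497.7  -7.1 122.6] [96.07 -0.14 -7.26] [-0.4 -0.2 -1.5]
```

View pics/s5.png

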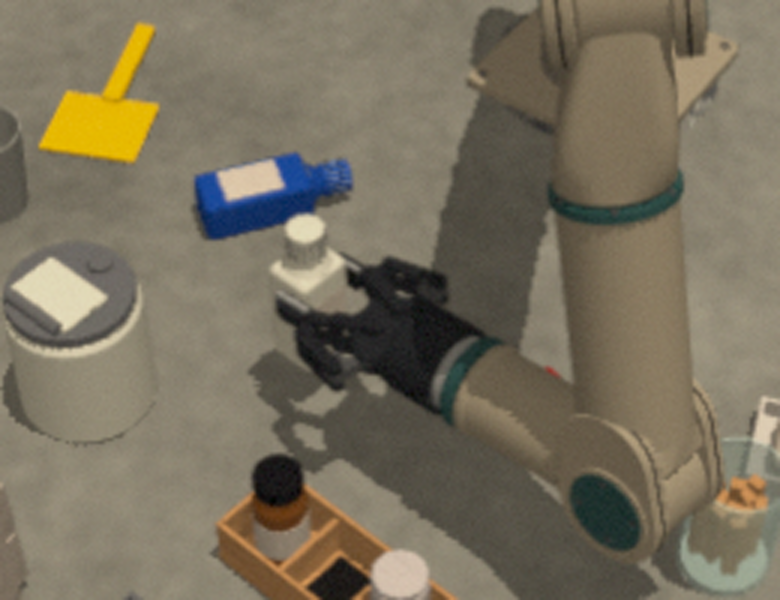

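View pics/w5.png

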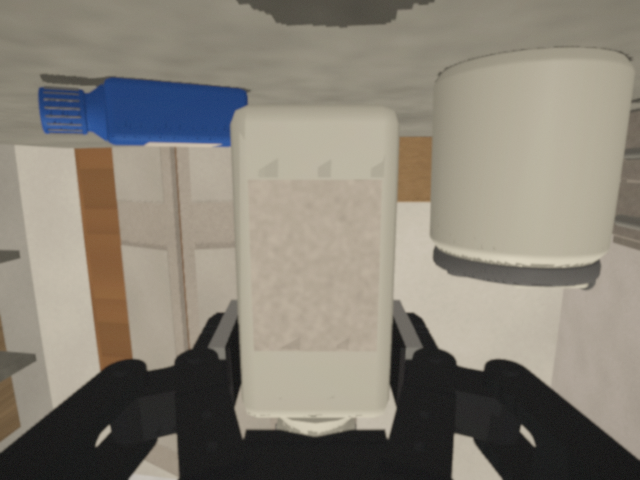

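```bash
python3 - <<'E'
from h import *
f=np.load("s5.npz");C=cloud(f,f['d'])
def q(x,y): 
    u,v=200+x/3,130+y/3; return C[int(v),int(u)].round(0)
for n,x,y in [("teal",600,505),("bot",620,550),("right edge",705,500),("low",650,545),("jar top near",745,470),("pegs",745,495),("jarleft",700,520),("jar bottom",735,580),("wrist mid",510,410),("wristlow",500,440)]: print(n,q(x,y))
t=np.load("top0.npz");Ct=cloud(t,t['d'])
w=Ct[225:265,128:178].reshape(-1,3);w=w[(w[:,2]>60)&(w[:,2]<200)];print(w.min(0),w.max(0),np.median(w,0))
# points of arm: low z in region
R=C[130:330,200:460].reshape(-1,3);
m=(R[:,1]>170)&(R[:,1]<260)&(R[:,2]>60)&(R[:,0]<560)&(R[:,0]>400)
print(R[m][:,2].min(), R[m][np.argsort(R[m][:,2])[:8]].round(0))
E
```

```text
teal [586. 329. 177.]
bot [590. 349. 143.]
right edge [521. 381. 152.]
low [588. 370. 165.]
jar top near [423. 373.  73.]
pegs [455. 388.  86.]
jarleft [501. 373.  95.]
jar bottom [489. 408.  29.]
wrist mid [549. 229. 176.]
wristlow [559. 227. 148.]
[420.18895515 345.58199179  60.00089734] [497.77470298 425.6530129  120.09125181] [459.61753067 384.53422261  87.65688934]
123.5258257257916 [[552. 179. 124.]
 [552. 185. 124.]
 [552. 182. 126.]
 [554. 197. 128.]
 [554. 208. 129.]
 [555. 203. 130.]
 [557. 196. 131.]
 [555. 195. 131.]]
```

```bash
python3 - <<'E'
from h import *; from cell import *
s=read_state()
R=tool(-7,-84)
show(plan(s['eef_pos'],s['tool_rot'],[470,-80,120],R,40,n=4))
show(plan([470,-80,120],R.as_euler('xyz'),[470,-80,90],R,40,n=3))
E
```

```text
[{"slide": [-4.8, 1.0, 19.1], "turn": [-0.0, 0.1, -0.1], "hand": 40}, {"slide": [-4.8, 1.0, 19.1], "turn": [-0.1, 0.0, -0.1], "hand": 40}, {"slide": [-4.8, 0.9, 19.1], "turn": [-0.0, 0.1, -0.1], "hand": 40}, {"slide": [-4.8, 1.0, 19.1], "turn": [-0.1, 0.0, -0.1], "hand": 40}]
[{"slide": [0.0, -9.9, 1.0], "turn": [0.0, 0.0, 0.0], "hand": 40}, {"slide": [0.0, -10.0, 1.1], "turn": [0.0, 0.0, 0.0], "hand": 40}, {"slide": [0.0, -9.9, 1.0], "turn": [0.0, 0.0, 0.0], "hand": 40}]
```

Call:
{"fn": "play_rows", "kwargs": {
  "targets": [
    {"slide": [-4.8,1.0,19.1],"turn": [0,0.1,-0.1],"hand": 40},
    {"slide": [-4.8,1.0,19.1],"turn": [-0.1,0,-0.1],"hand": 40},
    {"slide": [-4.8,0.9,19.1],"turn": [0,0.1,-0.1],"hand": 40},
    {"slide": [-4.8,1.0,19.1],"turn": [-0.1,0,-0.1],"hand": 40},
    {"slide": [0,0,0],"turn": [0,0,0],"hand": 40}
  ]
}}

```text
clock: 7.15
eef_pos: [469.9, -80.9, 121.2]
tool_rot: [1.673, -0.0, -0.124]
force: [0.3, 0.5, -2.1]
width: 51.5
```

```bash
python3 st.py; python3 - <<'E'
from h import *; from cell import *
p,d=get_image("scene");cv2.imwrite("pics/s6.png",cv2.resize(p[130:330,200:460],None,fx=3,fy=3,interpolation=cv2.INTER_CUBIC))
np.savez("s6.npz",p=p,d=d,**calibration("scene"))
p,d=get_image("top");cv2.imwrite("pics/t6.png",cv2.resize(p[100:320,100:440],None,fx=2.3,fy=2.3,interpolation=cv2.INTER_CUBIC))
np.savez("t6.npz",p=p,d=d,**calibration("top"))
E
```

```text
7.15 [-0.425  1.21  -0.153  1.791  0.977  1.668 -1.532] [469.9 -80.9 121.2] [95.87 -0.   -7.11] [ 0.3  0.5 -2.1]
```

View pics/s6.png

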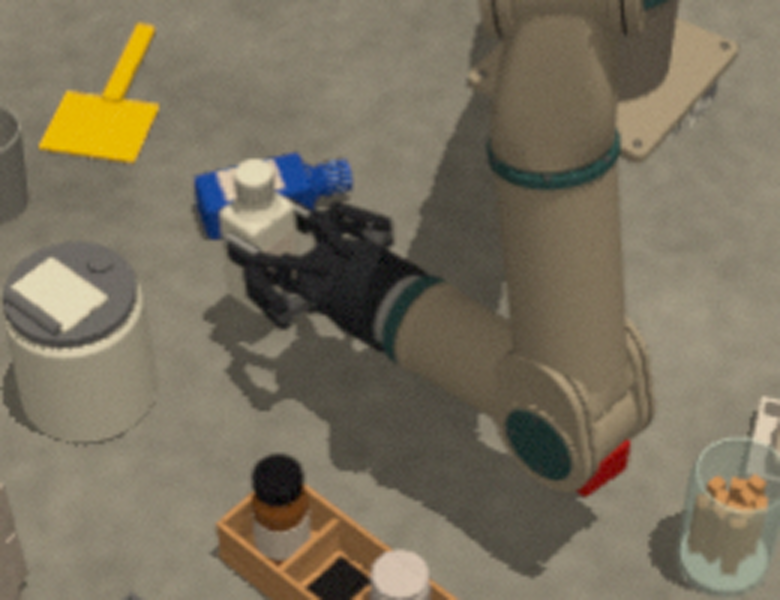

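View pics/t6.png

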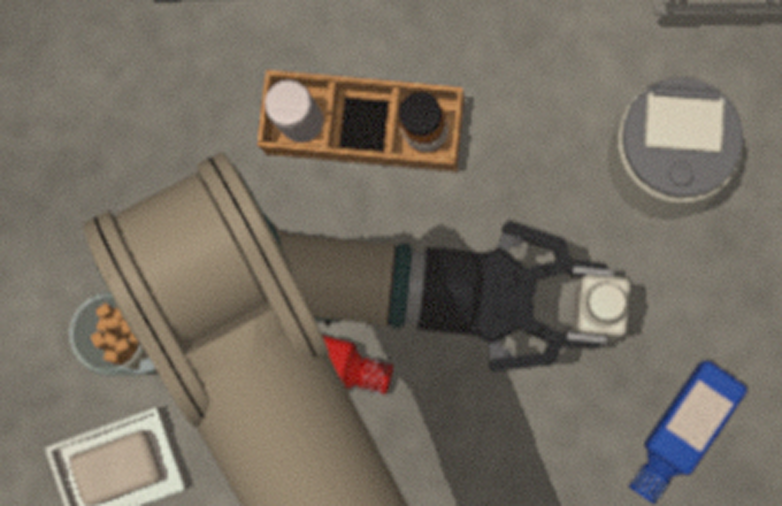

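```bash
python3 - <<'E'
from h import *
f=np.load("s6.npz");C=cloud(f,f['d'])
R=C[130:330,200:460].reshape(-1,3)
m=(R[:,2]>70)&(R[:,1]>200)&(R[:,1]<345)&(R[:,0]>380)&(R[:,0]<600);Q=R[m]
print(Q.max(0),Q.min(0)); 
for y in range(200,345,20):
    k=Q[(Q[:,1]>=y)&(Q[:,1]<y+20)]; print(y,k[:,2].min() if len(k) else None,len(k))
f=np.load("t6.npz");C=cloud(f,f['d']);w=C[210:260,340:385].reshape(-1,3);
c=w[w[:,2]>np.percentile(w[:,2],99)-6];print('cap top',np.median(c,0),len(c), w[:,2].max())
b=w[(w[:,2]<np.median(c,0)[2]-25)&(w[:,2]>np.median(c,0)[2]-50)];print(np.median(b,0),b.min(0),b.max(0))
E
```

```text
[563.06815504 311.70430182 544.93026343] [452.15537388 200.01337226 116.34898784]
200 138.17094967078026 967
220 120.34247067671471 1446
240 116.34898783688959 1911
260 116.93302085336772 1248
280 128.2259136169723 874
300 131.2394049345529 216
320 None 0
340 None 0
cap top [470.86926999 -66.35584279 186.77897006] 192 1345.0000850127751
[465.34978485 -56.41872373 145.17497958] [421.95415711 -90.68992997 136.80171474] [513.83058166 -21.29510869 156.1228207 ]
```

Call:
{"fn": "play_rows", "kwargs": {
  "targets": [
    {"slide": [0,-10,1],"turn": [0,0,0],"hand": 40},
    {"slide": [0,-12,1.2],"turn": [0,0,0],"hand": 40},
    {"slide": [0,-8,0.9],"turn": [0,0,0],"hand": 40},
    {"slide": [0,-3,0.3],"turn": [0,0,0],"hand": 40},
    {"slide": [0,0,0],"turn": [0,0,0],"hand": 40}
  ]
}}

```text
clock: 7.88
eef_pos: [469.7, -79.6, 86.2]
tool_rot: [1.672, 0.002, -0.121]
force: [0.0, 0.0, -2.5]
width: 50.9
```

Call:
{"fn": "play_rows", "kwargs": {
  "targets": [
    {"slide": [0,-2,0.2],"turn": [0,0,0],"hand": 40},
    {"slide": [0,0,0],"turn": [0,0,0],"hand": 40}
  ]
}}

```text
clock: 8.12
eef_pos: [469.8, -79.6, 84.6]
tool_rot: [1.672, 0.001, -0.122]
force: [0.7, -0.6, -1.6]
width: 51.0
```

Call:
{"fn": "play_rows", "kwargs": {
  "targets": [
    {"slide": [0,-2,0.2],"turn": [0,0,0],"hand": 40},
    {"slide": [0,0,0],"turn": [0,0,0],"hand": 40}
  ]
}}

```text
clock: 8.38
eef_pos: [469.8, -79.6, 82.4]
tool_rot: [1.672, 0.002, -0.122]
force: [0.4, 0.5, -1.9]
width: 51.4
```

Call:
{"fn": "play_rows", "kwargs": {
  "targets": [
    {"slide": [0,-2,0.2],"turn": [0,0,0],"hand": 40},
    {"slide": [0,0,0],"turn": [0,0,0],"hand": 40}
  ]
}}

```text
clock: 8.62
eef_pos: [469.7, -79.6, 80.3]
tool_rot: [1.672, 0.002, -0.122]
force: [-0.2, -0.1, -0.8]
width: 51.0
```

Call:
{"fn": "play_rows", "kwargs": {
  "targets": [
    {"slide": [0,-1.5,0.2],"turn": [0,0,0],"hand": 40},
    {"slide": [0,0,0],"turn": [0,0,0],"hand": 40}
  ]
}}

```text
clock: 8.88
eef_pos: [469.7, -79.6, 78.9]
tool_rot: [1.672, 0.002, -0.122]
force: [0.4, 0.1, -2.3]
width: 51.1
```

```bash
python3 st.py; python3 - <<'E'
from h import *; from cell import *
p,d=get_image("scene");cv2.imwrite("pics/s7.png",cv2.resize(p[160:250,250:370],None,fx=6,fy=6,interpolation=cv2.INTER_CUBIC))
E
```

```text
8.875 [-0.43   1.287 -0.15   1.75   0.985  1.648 -1.56 ] [469.7 -79.6  78.9] [95.8   0.1  -6.96] [ 0.4  0.1 -2.3]
```

View pics/s7.png

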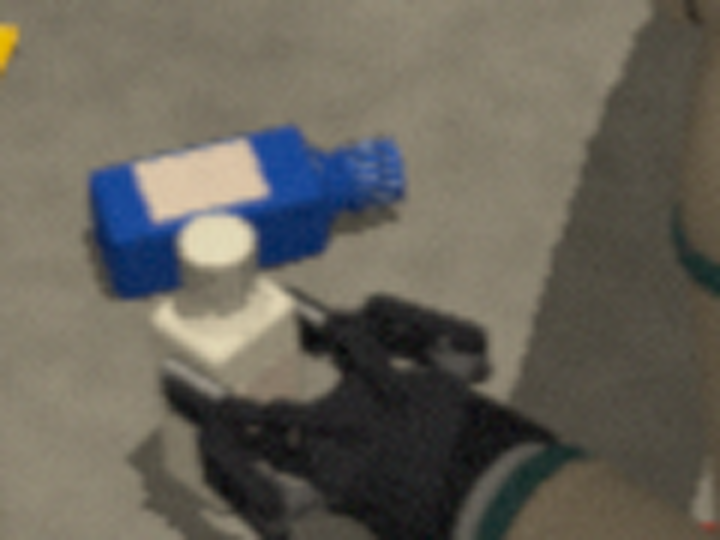

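Call:
{"fn": "play_rows", "kwargs": {
  "targets": [
    {"slide": [0,-1.5,0.2],"turn": [0,0,0],"hand": 40},
    {"slide": [0,0,0],"turn": [0,0,0],"hand": 40}
  ]
}}

```text
clock: 9.18
eef_pos: [469.8, -79.7, 78.5]
tool_rot: [1.67, 0.001, -0.121]
force: [-1.0, 1.7, 4.3]
width: 51.2
```

```bash
python3 - <<'E'
from h import *; from cell import *
c=calibration("scene");a=[]
for z in (140,145,150,155,160): a.append([469,-63,z])
print((proj(c,a)-[250,160])*6)
p,d=get_image("top");C=cloud(calibration("top"),d);w=C[200:265,335:395].reshape(-1,3);w=w[(w[:,2]<300)]
zt=np.percentile(w[:,2],99.5);c=w[w[:,2]>zt-8];print(zt,np.median(c,0),len(c));
cv2.imwrite("pics/t8.png",cv2.resize(p[200:265,330:410],None,fx=8,fy=8,interpolation=cv2.INTER_CUBIC))
E
```

```text
[[231.5272517  252.83265533]
 [230.87688926 244.43040936]
 [230.2235365  235.98727437]
 [229.56717511 227.50298007]
 [228.90778668 218.97725413]]
146.9559131442742 [471.52625363 -67.01307731 144.34441913] 186
```

Call:
{"fn": "play_rows", "kwargs": {
  "targets": [
    {"slide": [0,-0.5,0],"turn": [0,0,0],"hand": 40},
    {"slide": [0,0,0],"turn": [0,0,0],"hand": 56},
    {"slide": [0,0,0],"turn": [0,0,0],"hand": 56},
    {"slide": [0,0,0],"turn": [0,0,0],"hand": 85},
    {"slide": [0,0,0],"turn": [0,0,0],"hand": 85}
  ]
}}

```text
clock: 9.85
eef_pos: [469.8, -79.7, 76.8]
tool_rot: [1.672, 0.002, -0.122]
force: [-0.6, 0.1, 0.0]
width: 84.9
```

Call:
{"fn": "play_rows", "kwargs": {
  "targets": [
    {"slide": [0,0,0],"turn": [0,0,0],"hand": 85},
    {"slide": [0,0,0],"turn": [0,0,0],"hand": 85}
  ]
}}

```text
clock: 10.1
eef_pos: [469.8, -79.6, 76.9]
tool_rot: [1.672, 0.002, -0.122]
force: [1.0, 0.9, 0.1]
width: 85.0
```

```bash
python3 st.py; python3 - <<'E'
from h import *; from cell import *
p,d=get_image("scene");a=cv2.resize(p[160:250,250:370],None,fx=5,fy=5,interpolation=cv2.INTER_CUBIC)
p,d=get_image("wrist");cv2.imwrite("pics/s9.png",a);cv2.imwrite("pics/w9.png",p)
E
```

```text
10.1 [-0.43   1.291 -0.149  1.748  0.985  1.647 -1.561] [469.8 -79.6  76.9] [ 9.581e+01  9.000e-02 -6.960e+00] [1.  0.9 0.1]
```

View pics/s9.png

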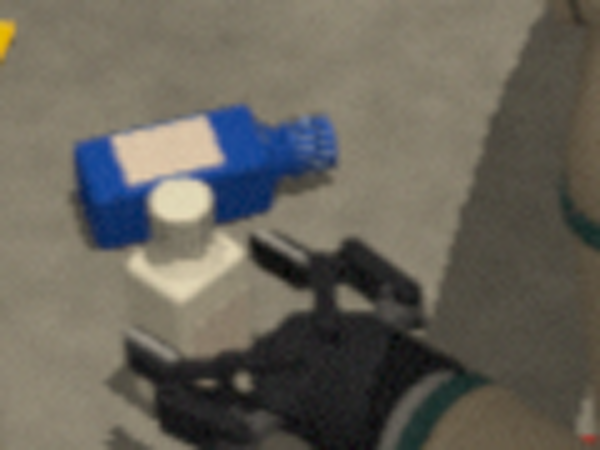

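View pics/w9.png

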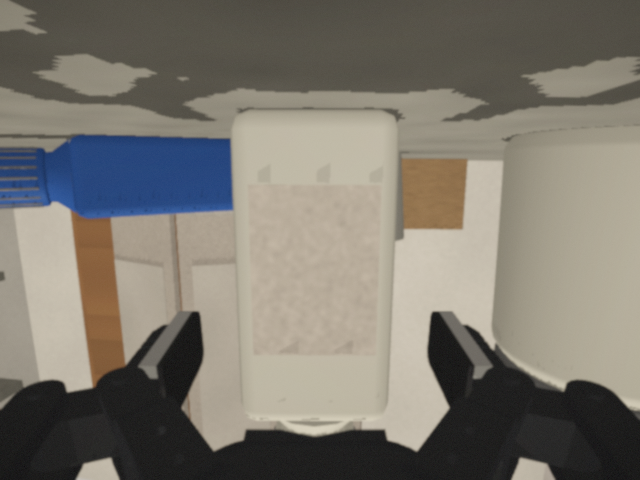

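```bash
python3 - <<'E'
from h import *; from cell import *
c=calibration("wrist");print(-c['R'].T@c['t'])
s=read_state()
p=[470,-70,79];q=[470,-70,160];R=Ro.from_euler('xyz',s['tool_rot'])
show(plan(s['eef_pos'],s['tool_rot'],p,R,85,n=2))
show(plan(p,s['tool_rot'],q,R,85,n=3))
show(plan(q,s['tool_rot'],[470,-62,260],tool(-7,0),85,n=12))
E
```

```text
[487.68175974  67.14588101  16.79398775]
[{"slide": [-0.5, 0.5, -4.9], "turn": [0.0, 0.0, 0.0], "hand": 85}, {"slide": [-0.4, 0.6, -4.8], "turn": [0.0, 0.0, 0.0], "hand": 85}]
[{"slide": [-0.0, 26.9, -2.7], "turn": [0.0, 0.0, 0.0], "hand": 85}, {"slide": [-0.1, 26.8, -2.7], "turn": [0.0, 0.0, 0.0], "hand": 85}, {"slide": [-0.0, 26.9, -2.8], "turn": [0.0, 0.0, 0.0], "hand": 85}]
[{"slide": [-0.1, 8.2, -1.5], "turn": [7.0, 0.0, 0.0], "hand": 85}, {"slide": [-0.1, 8.0, -2.5], "turn": [7.0, 0.0, 0.0], "hand": 85}, {"slide": [-0.1, 7.6, -3.4], "turn": [7.0, 0.0, 0.0], "hand": 85}, {"slide": [-0.1, 7.1, -4.4], "turn": [7.0, 0.0, 0.0], "hand": 85}, {"slide": [-0.1, 6.6, -5.2], "turn": [7.0, 0.0, 0.0], "hand": 85}]
[{"slide": [-0.1, 5.9, -5.9], "turn": [7.0, 0.0, 0.0], "hand": 85}, {"slide": [-0.1, 5.1, -6.6], "turn": [7.0, 0.0, 0.0], "hand": 85}, {"slide": [-0.1, 4.3, -7.2], "turn": [7.0, 0.0, 0.0], "hand": 85}, {"slide": [-0.1, 3.3, -7.7], "turn": [7.0, 0.0, 0.0], "hand": 85}, {"slide": [-0.1, 2.4, -8.0], "turn": [7.1, 0.0, 0.0], "hand": 85}]
[{"slide": [-0.1, 1.4, -8.2], "turn": [7.0, 0.0, 0.0], "hand": 85}, {"slide": [-0.0, 0.3, -8.4], "turn": [7.1, 0.1, 0.0], "hand": 85}]
```

Call:
{"fn": "play_rows", "kwargs": {
  "targets": [
    {"slide": [-0.5,0.5,-4.9],"turn": [0,0,0],"hand": 85},
    {"slide": [-0.4,5,-5],"turn": [0,0,0],"hand": 85},
    {"slide": [0,27,-2.7],"turn": [0,0,0],"hand": 85},
    {"slide": [0,40,-4],"turn": [0,0,0],"hand": 85},
    {"slide": [0,40,-4],"turn": [0,0,0],"hand": 85}
  ]
}}

```text
clock: 10.82
eef_pos: [470.1, -70.1, 192.3]
tool_rot: [1.672, 0.002, -0.121]
force: [0.4, -0.4, 0.2]
width: 85.2
```

```bash
python3 st.py; python3 - <<'E'
from h import *; from cell import *
s=read_state()
show(plan(s['eef_pos'],s['tool_rot'],[472,-62,255],tool(-7,0),85,n=12))
E
```

```text
10.825 [-0.435  1.084 -0.167  1.827  0.956  1.727 -1.464] [470.1 -70.1 192.3] [95.8   0.11 -6.94] [ 0.4 -0.4  0.2]
[{"slide": [0.1, 5.1, -1.2], "turn": [7.0, 0.0, 0.0], "hand": 85}, {"slide": [0.1, 4.9, -1.8], "turn": [7.0, 0.0, 0.0], "hand": 85}, {"slide": [0.1, 4.7, -2.4], "turn": [7.0, 0.0, 0.0], "hand": 85}, {"slide": [0.1, 4.4, -3.0], "turn": [7.0, 0.0, 0.0], "hand": 85}, {"slide": [0.0, 4.0, -3.5], "turn": [7.0, 0.0, 0.0], "hand": 85}]
[{"slide": [0.1, 3.5, -3.9], "turn": [7.0, 0.0, 0.0], "hand": 85}, {"slide": [0.0, 3.0, -4.3], "turn": [7.0, 0.0, 0.0], "hand": 85}, {"slide": [0.1, 2.4, -4.7], "turn": [7.0, 0.0, 0.0], "hand": 85}, {"slide": [0.0, 1.8, -4.9], "turn": [7.1, 0.0, 0.0], "hand": 85}, {"slide": [0.1, 1.2, -5.1], "turn": [7.0, 0.0, 0.0], "hand": 85}]
[{"slide": [0.0, 0.6, -5.3], "turn": [7.1, 0.0, 0.0], "hand": 85}, {"slide": [0.1, -0.0, -5.3], "turn": [7.0, 0.1, 0.1], "hand": 85}]
```

Call:
{"fn": "play_rows", "kwargs": {
  "targets": [
    {"slide": [0.1,8,-1.2],"turn": [7.0,0,0],"hand": 85},
    {"slide": [0.1,7,-1.8],"turn": [7.0,0,0],"hand": 85},
    {"slide": [0.1,5,-2.4],"turn": [7.0,0,0],"hand": 85},
    {"slide": [0.1,4.4,-3.0],"turn": [7.0,0,0],"hand": 85},
    {"slide": [0,4.0,-3.5],"turn": [7.0,0,0],"hand": 85}
  ]
}}

```text
clock: 11.45
eef_pos: [471.0, -67.4, 223.2]
tool_rot: [2.287, 0.001, -0.12]
force: [0.7, -0.8, -0.3]
width: 84.9
```

Call:
{"fn": "play_rows", "kwargs": {
  "targets": [
    {"slide": [0.1,3.5,-3.9],"turn": [7.0,0,0],"hand": 85},
    {"slide": [0,3.0,-4.3],"turn": [7.0,0,0],"hand": 85},
    {"slide": [0.1,2.4,-4.7],"turn": [7.0,0,0],"hand": 85},
    {"slide": [0,1.8,-4.9],"turn": [7.0,0,0],"hand": 85},
    {"slide": [0.1,1.2,-5.1],"turn": [7.0,0,0],"hand": 85}
  ]
}}

```text
clock: 12.08
eef_pos: [471.4, -64.3, 249.3]
tool_rot: [2.897, 0.001, -0.121]
force: [0.2, -0.1, -0.7]
width: 85.3
```

Call:
{"fn": "play_rows", "kwargs": {
  "targets": [
    {"slide": [0,0,0],"turn": [0,0,0],"hand": 85}
  ]
}}

```text
clock: 12.2
eef_pos: [471.2, -67.3, 249.5]
tool_rot: [2.892, -0.0, -0.127]
force: [-0.1, 0.1, -0.2]
width: 85.0
```

```bash
python3 st.py; python3 - <<'E'
from h import *; from cell import *
s=read_state()
show(plan(s['eef_pos'],s['tool_rot'],[472,-62,265],tool(-7,0),85,n=3))
E
```

```text
12.2 [ 0.317  0.428 -0.576  1.951  0.56   0.996 -0.704] [471.2 -67.3 249.5] [ 1.6568e+02 -1.0000e-02 -7.3000e+00] [-0.1  0.1 -0.2]
[{"slide": [0.0, -0.5, -5.5], "turn": [4.8, 0.0, -0.1], "hand": 85}, {"slide": [0.1, -0.9, -5.4], "turn": [4.8, 0.0, -0.1], "hand": 85}, {"slide": [0.0, -1.3, -5.3], "turn": [4.7, 0.0, -0.1], "hand": 85}]
```

Call:
{"fn": "play_rows", "kwargs": {
  "targets": [
    {"slide": [0,-0.5,-5.5],"turn": [4.8,0,-0.1],"hand": 85},
    {"slide": [0.1,-0.9,-5.4],"turn": [4.8,0,-0.1],"hand": 85},
    {"slide": [0,-1.3,-5.3],"turn": [4.7,0,-0.1],"hand": 85},
    {"slide": [0,0,0],"turn": [0,0,0],"hand": 85}
  ]
}}

```text
clock: 12.7
eef_pos: [471.9, -59.6, 263.4]
tool_rot: [-3.141, 0.004, -0.118]
force: [-0.0, 0.2, -0.1]
width: 85.3
```

```bash
python3 st.py; python3 - <<'E'
from h import *; from cell import *
c=calibration("wrist");np.savez("w10.npz",**c);p,d=get_image("wrist");cv2.imwrite("pics/w10.png",p)
p,d=get_image("scene");cv2.imwrite("pics/s10.png",cv2.resize(p[130:330,200:460],None,fx=3,fy=3,interpolation=cv2.INTER_CUBIC))
E
```

```text
12.7 [ 0.567  0.407 -0.69   1.929  0.321  0.921 -0.399] [471.9 -59.6 263.4] [-179.99    0.23   -6.74] [-0.   0.2 -0.1]
```

View pics/w10.png

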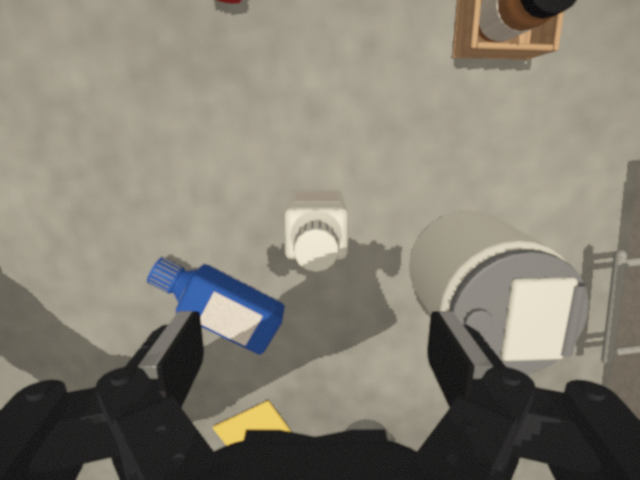

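View pics/s10.png

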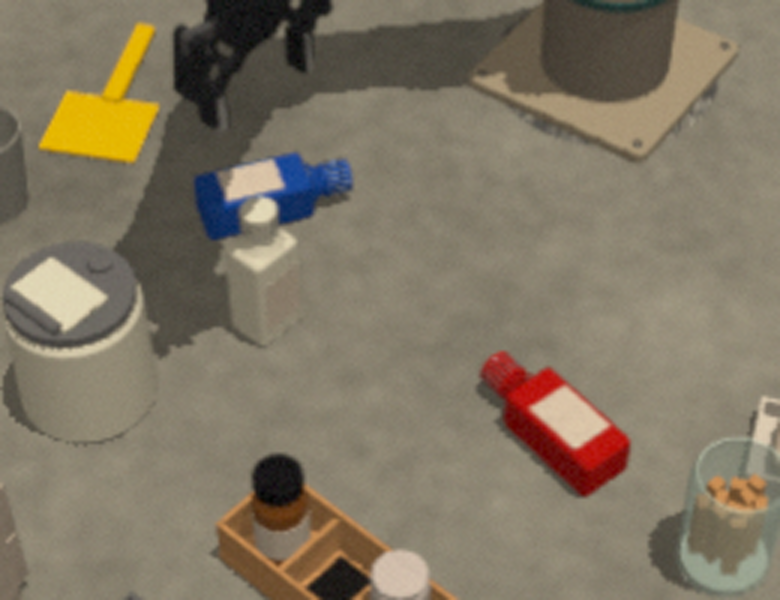

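```bash
python3 - <<'E'
from h import *; from cell import *
c=np.load("w10.npz")
cap=ray(c,[(316.5,249)],145);print(cap, ray(c,[(286,208),(347,208)],105))
s=read_state();x,y=cap[0][:2]
R=tool(-7,0)
show(plan(s['eef_pos'],s['tool_rot'],[x,y,165],R,85,n=3)); show(plan([x,y,165],R.as_euler('xyz'),[x,y,114],R,85,n=3))
E
```

```text
[[471.54279125 -69.6991592  145.        ]] [[450.20565627 -46.07101926 105.        ]
 [497.70518127 -51.59864076 105.        ]]
[{"slide": [0.4, 3.8, 32.8], "turn": [-0.0, 0.1, 0.1], "hand": 85}, {"slide": [0.4, 3.9, 32.8], "turn": [-0.0, 0.1, 0.2], "hand": 85}, {"slide": [0.3, 3.8, 32.7], "turn": [-0.0, 0.0, 0.1], "hand": 85}]
[{"slide": [0.0, -0.0, 17.0], "turn": [-0.0, -0.0, 0.0], "hand": 85}, {"slide": [0.0, -0.0, 17.0], "turn": [-0.0, -0.0, 0.0], "hand": 85}, {"slide": [0.0, -0.0, 17.0], "turn": [-0.0, -0.0, 0.0], "hand": 85}]
```

Call:
{"fn": "play_rows", "kwargs": {
  "targets": [
    {"slide": [0.4,3.6,32.8],"turn": [0,0,0.1],"hand": 85},
    {"slide": [0.4,3.6,32.8],"turn": [0,0,0.1],"hand": 85},
    {"slide": [0.3,3,28],"turn": [0,0,0.1],"hand": 85},
    {"slide": [0,0,0],"turn": [0,0,0],"hand": 85}
  ]
}}

```text
clock: 13.3
eef_pos: [470.5, -67.9, 168.6]
tool_rot: [-3.141, 0.007, -0.118]
force: [-0.5, 0.8, -0.2]
width: 85.3
```

```bash
python3 st.py; python3 - <<'E'
from h import *; from cell import *
c=calibration("wrist");np.savez("w11.npz",**c);p,d=get_image("wrist");cv2.imwrite("pics/w11.png",p)
E
```

```text
13.3 [ 0.5    0.539 -0.597  2.041  0.459  0.703 -0.509] [470.5 -67.9 168.6] [-179.94    0.43   -6.78] [-0.5  0.8 -0.2]
```

View pics/w11.png

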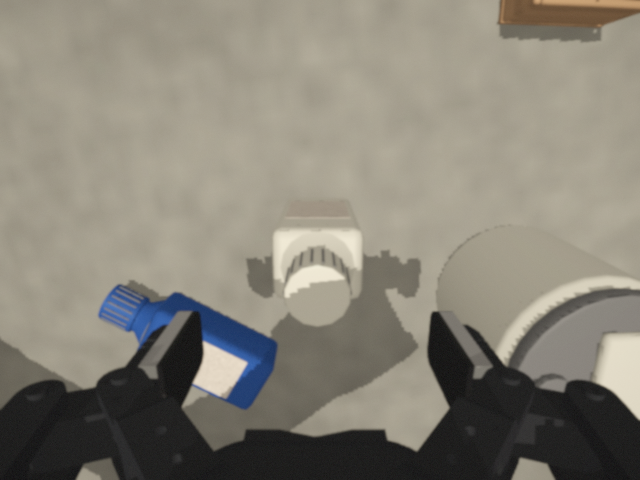

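```bash
python3 - <<'E'
from h import *; from cell import *
c=np.load("w11.npz")
print(ray(c,[(318,292.5)],145),ray(c,[(276,232),(361,232)],103))
s=read_state();R=tool(-7,0);x,y=471.5,-68.5
show(plan(s['eef_pos'],s['tool_rot'],[x,y,114],R,85,n=4))
E
```

```text
[[471.78384946 -68.98357389 145.        ]] [[450.78627058 -48.84730763 103.        ]
 [497.35510811 -54.24865269 103.        ]]
[{"slide": [0.0, 0.2, 14.0], "turn": [-0.0, 0.1, 0.1], "hand": 85}, {"slide": [0.0, 0.2, 14.0], "turn": [-0.0, 0.1, 0.0], "hand": 85}, {"slide": [-0.0, 0.2, 13.9], "turn": [-0.0, 0.0, 0.1], "hand": 85}, {"slide": [-0.0, 0.2, 14.0], "turn": [-0.1, 0.1, 0.0], "hand": 85}]
```

Call:
{"fn": "play_rows", "kwargs": {
  "targets": [
    {"slide": [0,0.3,14.0],"turn": [0,0.1,0.1],"hand": 85},
    {"slide": [0.2,0.3,14.0],"turn": [0,0.1,0],"hand": 85},
    {"slide": [0.2,0.2,14],"turn": [0,0.1,0],"hand": 85},
    {"slide": [0.2,0.2,13],"turn": [0,0.1,0],"hand": 85},
    {"slide": [0,0,0],"turn": [0,0,0],"hand": 85}
  ]
}}

```text
clock: 13.98
eef_pos: [471.8, -70.3, 114.2]
tool_rot: [-3.14, -0.002, -0.123]
force: [0.7, -0.1, 0.2]
width: 84.8
```

Call:
{"fn": "play_rows", "kwargs": {
  "targets": [
    {"slide": [0,0,0],"turn": [0,0,0],"hand": 45},
    {"slide": [0,0,0],"turn": [0,0,0],"hand": 45},
    {"slide": [0,0,0],"turn": [0,0,0],"hand": 20},
    {"slide": [0,0,0],"turn": [0,0,0],"hand": 20},
    {"slide": [0,0,0],"turn": [0,0,0],"hand": 20}
  ]
}}

```text
clock: 14.6
eef_pos: [472.5, -70.3, 115.8]
tool_rot: [-3.14, -0.005, -0.123]
force: [-1.2, 0.1, 6.1]
width: 30.7
```

Call:
{"fn": "play_rows", "kwargs": {
  "targets": [
    {"slide": [0,0,0],"turn": [0,0,0],"hand": 20},
    {"slide": [0,0,0],"turn": [0,0,0],"hand": 20},
    {"slide": [0,0,0],"turn": [0,0,0],"hand": 20}
  ]
}}

```text
clock: 14.98
eef_pos: [472.5, -70.3, 115.8]
tool_rot: [-3.14, -0.005, -0.123]
force: [-1.7, 1.2, 6.2]
width: 30.5
```

```bash
python3 st.py; python3 - <<'E'
from h import *; from cell import *
p,d=get_image("wrist");cv2.imwrite("pics/w12.png",p)
E
```

```text
14.975 [ 0.44   0.616 -0.512  2.091  0.557  0.563 -0.597] [472.5 -70.3 115.8] [-179.92   -0.28   -7.07] [-1.7  1.2  6.2]
```

View pics/w12.png

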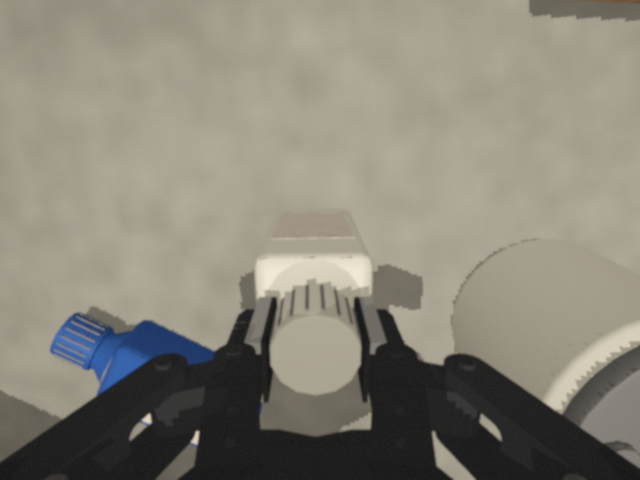

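```bash
python3 - <<'E'
from h import *; from cell import *
s=read_state();R=tool(-7,0)
a=[472,-70,255];b=[600,143,255]; c=[667,154.5,255]
show(plan(s['eef_pos'],s['tool_rot'],a,R,20,n=5)); show(plan(a,R.as_euler('xyz'),b,R,20,n=8)); show(plan(b,R.as_euler('xyz'),c,R,20,n=3))
E
```

```text
[{"slide": [0.0, -0.1, -27.8], "turn": [-0.0, -0.1, -0.0], "hand": 20}, {"slide": [-0.0, -0.1, -27.9], "turn": [-0.0, -0.0, -0.0], "hand": 20}, {"slide": [-0.0, -0.1, -27.8], "turn": [-0.0, -0.1, -0.0], "hand": 20}, {"slide": [-0.1, -0.1, -27.9], "turn": [-0.0, -0.0, -0.0], "hand": 20}, {"slide": [-0.1, -0.1, -27.8], "turn": [-0.1, -0.1, -0.1], "hand": 20}]
[{"slide": [12.6, -28.4, -0.0], "turn": [-0.0, -0.0, 0.0], "hand": 20}, {"slide": [12.6, -28.4, -0.0], "turn": [-0.0, -0.0, 0.0], "hand": 20}, {"slide": [12.6, -28.4, -0.0], "turn": [-0.0, -0.0, 0.0], "hand": 20}, {"slide": [12.7, -28.4, -0.0], "turn": [-0.0, -0.0, 0.0], "hand": 20}, {"slide": [12.6, -28.4, -0.0], "turn": [-0.0, -0.0, 0.0], "hand": 20}]
[{"slide": [12.7, -28.3, -0.0], "turn": [-0.0, -0.0, 0.0], "hand": 20}, {"slide": [12.6, -28.4, -0.0], "turn": [-0.0, -0.0, 0.0], "hand": 20}, {"slide": [12.7, -28.3, -0.0], "turn": [-0.0, -0.0, 0.0], "hand": 20}]
[{"slide": [21.7, -6.5, -0.0], "turn": [-0.0, -0.0, 0.0], "hand": 20}, {"slide": [21.7, -6.5, -0.0], "turn": [-0.0, -0.0, 0.0], "hand": 20}, {"slide": [21.7, -6.6, -0.0], "turn": [-0.0, -0.0, 0.0], "hand": 20}]
```

Call:
{"fn": "play_rows", "kwargs": {
  "targets": [
    {"slide": [0,0,-10],"turn": [0,0,0],"hand": 20},
    {"slide": [0,0,-30],"turn": [0,0,0],"hand": 20},
    {"slide": [0,0,-40],"turn": [0,0,0],"hand": 20},
    {"slide": [0,0,-40],"turn": [0,-0.2,0],"hand": 20},
    {"slide": [0,0,-20],"turn": [0,0,0],"hand": 20}
  ]
}}

```text
clock: 15.65
eef_pos: [472.8, -70.4, 257.7]
tool_rot: [-3.14, -0.004, -0.123]
force: [0.2, 0.1, -2.4]
width: 30.7
```

Call:
{"fn": "play_rows", "kwargs": {
  "targets": [
    {"slide": [6,-12,0],"turn": [0,0,0],"hand": 20},
    {"slide": [14,-30,0],"turn": [0,0,0],"hand": 20},
    {"slide": [14,-32,0],"turn": [0,0,0],"hand": 20},
    {"slide": [14,-32,0],"turn": [0,0,0],"hand": 20},
    {"slide": [14,-32,0],"turn": [0,0,0],"hand": 20}
  ]
}}

```text
clock: 16.27
eef_pos: [550.5, 60.7, 254.1]
tool_rot: [-3.14, 0.001, -0.122]
force: [1.0, 0.3, -1.9]
width: 30.4
```

Call:
{"fn": "play_rows", "kwargs": {
  "targets": [
    {"slide": [14,-32,0],"turn": [0,0,0],"hand": 20},
    {"slide": [14,-32,0],"turn": [0,0,0],"hand": 20},
    {"slide": [8,-20,0],"turn": [0,0,0],"hand": 20},
    {"slide": [2,-4,0],"turn": [0,0,0],"hand": 20},
    {"slide": [0,0,0],"turn": [0,0,0],"hand": 20}
  ]
}}

```text
clock: 16.9
eef_pos: [598.4, 141.3, 254.7]
tool_rot: [-3.141, 0.001, -0.123]
force: [0.4, -0.4, -1.7]
width: 30.4
```

```bash
python3 st.py; python3 - <<'E'
from h import *; from cell import *
c=calibration("wrist");p,d=get_image("wrist");cv2.imwrite("pics/w13.png",p);np.savez("w13.npz",p=p,d=d,**c)
E
```

```text
16.9 [ 0.107  0.62  -0.642  1.58   0.405  1.078 -0.763] [598.4 141.3 254.7] [-1.7997e+02  4.0000e-02 -7.0400e+00] [ 0.4 -0.4 -1.7]
```

View pics/w13.png

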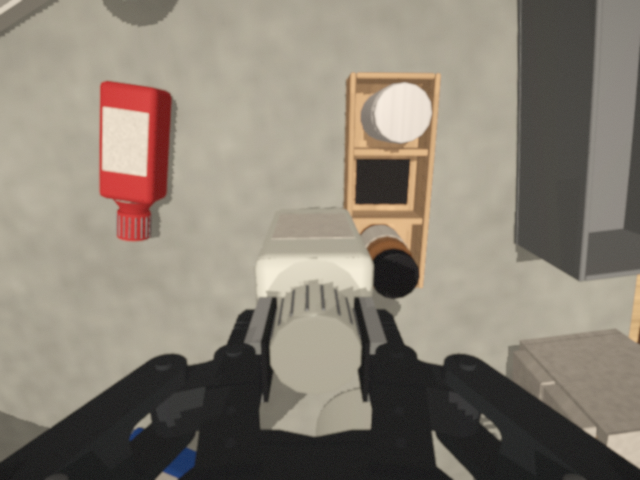

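```bash
python3 - <<'E'
from h import *
f=np.load("w13.npz")
cv2.imwrite("pics/c13.png",cv2.resize(f['p'][60:300,250:450],None,fx=3.3,fy=2.5*1.32/1.0,interpolation=cv2.INTER_CUBIC))
E
```

```text
(no output)
```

View pics/c13.png

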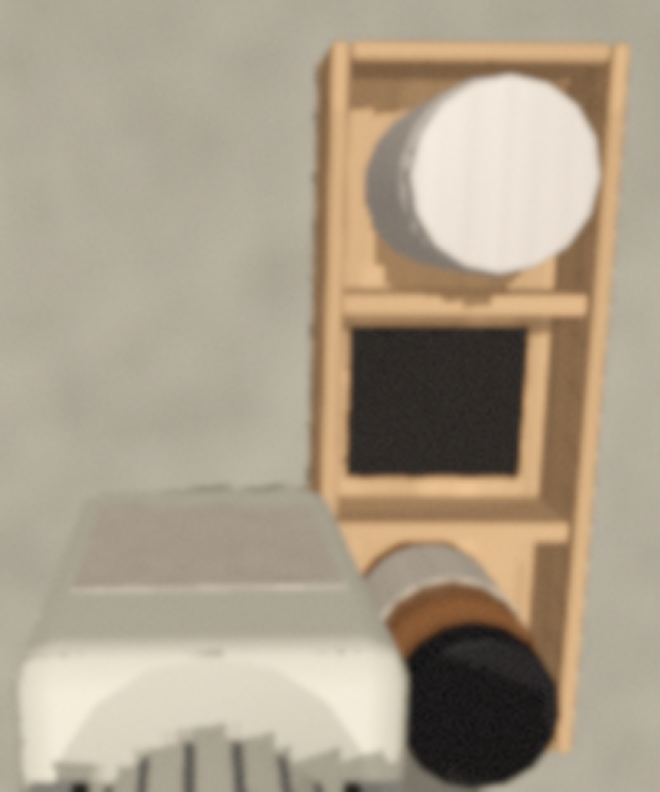

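```bash
python3 - <<'E'
from h import *
f=np.load("w13.npz")
g=lambda q,z: ray(f,np.array([250,60])+(np.array(q,float)+.5)/3.3-.5,z)
pd=g([(350,328),(527,328),(519,475),(347,475)],8);print(pd.round(1),pd.mean(0));e=pd[1]-pd[0];print(np.degrees(np.arctan2(e[1],e[0])),[np.linalg.norm(pd[i]-pd[(i+1)%4]).round(1) for i in range(4)])
e=pd[2]-pd[3];print(np.degrees(np.arctan2(e[1],e[0])))
rim=g([(328,45),(628,45)],50);print('rim far',rim)
print('base edge',g([(92,495),(320,490)],139+3)); print('shoulder',g([(22,650),(400,648)],139+103))
print('cap',ray(f,[(316,356)],139+145))
E
```

```text
[[643.2 177.8   8. ]
 [695.5 171.6   8. ]
 [690.6 127.5   8. ]
 [638.1 133.8   8. ]] [666.86237603 152.67328562   8.        ]
-6.805340144501363 [np.float64(52.7), np.float64(44.4), np.float64(52.9), np.float64(44.3)]
-6.896286874904729
rim far [[640.43032469 251.92874565  50.        ]
 [715.4538277  243.27772707  50.        ]]
base edge [[576.14450998 163.41293167 142.        ]
 [621.88027766 158.84389755 142.        ]]
shoulder [[576.62981883 164.2799314  242.        ]
 [624.30285702 158.71564945 242.        ]]
cap [[598.88497317 140.80981613 284.        ]]
```

Call:
{"fn": "play_rows", "kwargs": {
  "targets": [
    {"slide": [15,-5,0],"turn": [0,0,0],"hand": 20},
    {"slide": [20,-6,0],"turn": [0,0,0],"hand": 20},
    {"slide": [20,-6,0],"turn": [0,0,0],"hand": 20},
    {"slide": [11.7,-4.5,0],"turn": [0,0,0],"hand": 20},
    {"slide": [0,0,0],"turn": [0,0,0],"hand": 20}
  ]
}}

```text
clock: 17.58
eef_pos: [668.1, 153.3, 255.4]
tool_rot: [-3.141, -0.001, -0.125]
force: [0.5, -0.5, -2.0]
width: 30.3
```

Call:
{"fn": "play_rows", "kwargs": {
  "targets": [
    {"slide": [0,0,20],"turn": [0,0,0],"hand": 20},
    {"slide": [0,0,25],"turn": [0,0,0],"hand": 20},
    {"slide": [0,0,20],"turn": [0,0,0],"hand": 20},
    {"slide": [0,0,5],"turn": [0,0,0],"hand": 20},
    {"slide": [0,0,0],"turn": [0,0,0],"hand": 20}
  ]
}}

```text
clock: 18.2
eef_pos: [668.0, 154.7, 186.1]
tool_rot: [-3.14, -0.001, -0.123]
force: [0.4, -0.6, -1.7]
width: 30.2
```

```bash
python3 st.py; python3 - <<'E'
from h import *; from cell import *
c=calibration("wrist");p,d=get_image("wrist");cv2.imwrite("pics/w14.png",p);np.savez("w14.npz",p=p,d=d,**c)
p,d=get_image("top");cv2.imwrite("pics/t14.png",cv2.resize(p[110:190,190:320],None,fx=6,fy=6,interpolation=cv2.INTER_CUBIC));np.savez("t14.npz",p=p,d=d,**calibration("top"))
p,d=get_image("scene");cv2.imwrite("pics/s14.png",cv2.resize(p[240:370,250:380],None,fx=4.5,fy=4.5,interpolation=cv2.INTER_CUBIC));np.savez("s14.npz",p=p,d=d,**calibration("scene"))
E
```

```text
18.2 [ 0.049  0.788 -0.593  1.443  0.472  1.053 -0.765] [668.  154.7 186.1] [-1.7989e+02 -7.0000e-02 -7.0800e+00] [ 0.4 -0.6 -1.7]
```

View pics/w14.png

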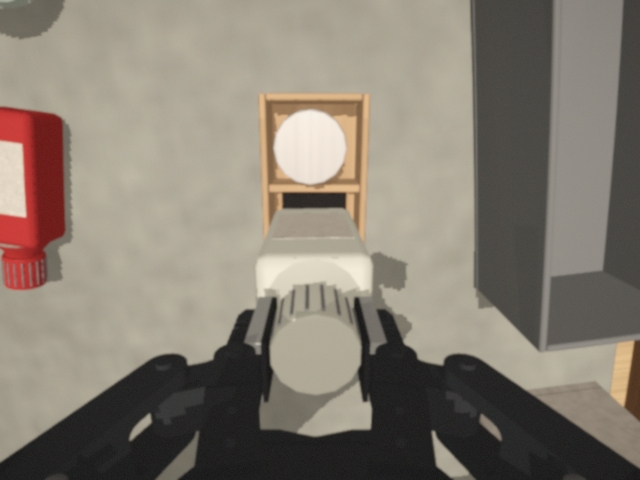

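View pics/s14.png

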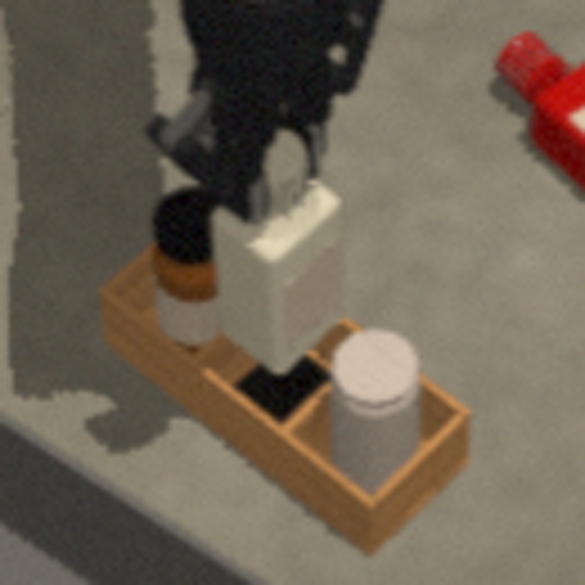

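View pics/t14.png

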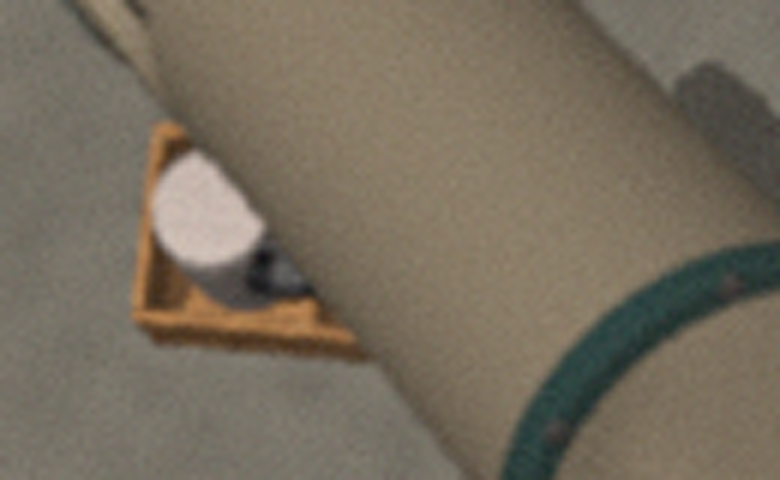

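```bash
python3 - <<'E'
from h import *
f=np.load("s14.npz");r=np.radians(-7);ex=np.array([np.cos(r),np.sin(r),0]);ey=np.array([-np.sin(r),np.cos(r),0])
def crop(q): return (q-[250,240]+.5)*4.5-.5
im=cv2.resize(f['p'][240:370,250:380],None,fx=4.5,fy=4.5,interpolation=cv2.INTER_CUBIC)
def rect(c,z,a,b,col):
    P=np.array([np.array([c[0],c[1],z])+sx*a*ex+sy*b*ey for sx,sy in((1,1),(1,-1),(-1,-1),(-1,1))])
    q=crop(proj(f,P));print(q.round(0).tolist());cv2.polylines(im,[q.round().astype(int)],True,col,1)
rect((666.8,154.3),8,27,23,(0,255,0))
rect((666,155.3),50,38,97,(255,0,0))
rect((667.7,154.5),70.3,26,22,(0,0,255))
rect((667.7,154.5),175.3,26,22,(0,255,255))
cv2.imwrite("pics/o14.png",im)
E
```

```text
[[282.0, 454.0], [218.0, 404.0], [289.0, 340.0], [352.0, 389.0]]
[[376.0, 510.0], [101.0, 292.0], [203.0, 206.0], [477.0, 413.0]]
[[278.0, 388.0], [215.0, 338.0], [285.0, 276.0], [348.0, 324.0]]
[[272.0, 266.0], [205.0, 215.0], [280.0, 151.0], [347.0, 200.0]]
```

View pics/o14.png

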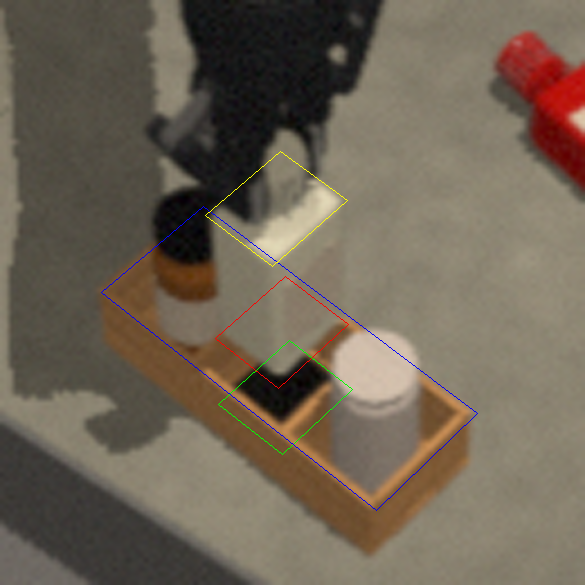

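```bash
python3 - <<'E'
from h import *
f=np.load("w14.npz")
cv2.imwrite("pics/c14.png",cv2.resize(f['p'][80:280,230:400],None,fx=4,fy=4,interpolation=cv2.INTER_CUBIC)[:600+200,:][:800])
im=cv2.resize(f['p'][85:235,235:395],None,fx=5,fy=4,interpolation=cv2.INTER_CUBIC);cv2.imwrite("pics/c14.png",im)
E
```

```text
(no output)
```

View pics/c14.png

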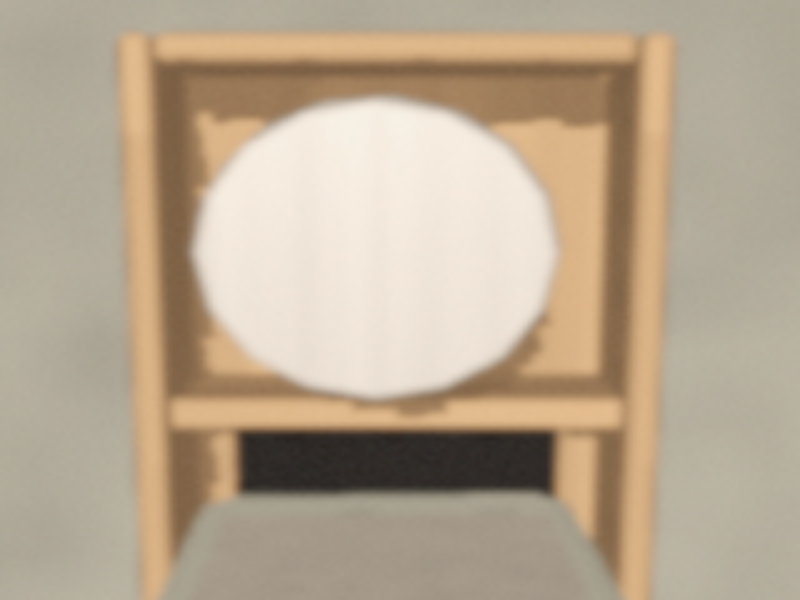

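```bash
python3 - <<'E'
from h import *
f=np.load("w14.npz")
r=np.radians(-7);ex=np.array([np.cos(r),np.sin(r)]);ey=np.array([-np.sin(r),np.cos(r)])
def g(q,z):
    P=ray(f,np.array([235,85])+(np.array(q,float)+.5)/[5,4]-.5,z)[:,:2]-[668,154.7]; return np.c_[P@ex,P@ey].round(1)
print('rim far corners',g([(118,35),(673,35)],50))
print('rim sides y560',g([(147,560),(652,560)],50), g([(173,560),(620,560)],50))
print('divider bay edge',g([(175,431),(620,431)],50),'other side',g([(170,397),(625,397)],50))
print('pad sides',g([(240,470),(553,470)],8))
print('base edge',g([(208,494),(552,494)],72))
print('shoulder', (lambda P:np.c_[P@ex,P@ey].round(1))(ray(f,[(258,256),(371,256)],70.3+103)[:,:2]-[668,154.7]))
print('cap', (lambda P:np.c_[P@ex,P@ey].round(1))(ray(f,[(316.5,356)],70.3+145)[:,:2]-[668,154.7]))
E
```

```text
rim far corners [[-37.7  94.2]
 [ 36.9  94.1]]
rim sides y560 [[-37.1   3.3]
 [ 37.2   3.3]] [[-33.2   3.3]
 [ 32.5   3.3]]
divider bay edge [[-32.2  27.2]
 [ 31.7  27.1]] other side [[-32.7  33.3]
 [ 32.3  33.2]]
pad sides [[-26.5  12.2]
 [ 25.6  12.1]]
base edge [[-25.5  20.1]
 [ 20.4  20.1]]
shoulder [[-23.7  20.4]
 [ 23.7  20.4]]
cap [[ 0.7 -0.5]]
```

Call:
{"fn": "play_rows", "kwargs": {
  "targets": [
    {"slide": [0,1.5,8],"turn": [0,0,0],"hand": 20},
    {"slide": [0,0,10],"turn": [0,0,0],"hand": 20},
    {"slide": [0,0,10],"turn": [0,0,0],"hand": 20},
    {"slide": [0,0,0],"turn": [0,0,0],"hand": 20}
  ]
}}

```text
clock: 18.85
eef_pos: [667.0, 152.9, 156.4]
tool_rot: [-3.141, 0.001, -0.123]
force: [-0.2, 0.0, -1.9]
width: 30.4
```

Call:
{"fn": "play_rows", "kwargs": {
  "targets": [
    {"slide": [0,0,8],"turn": [0,0,0],"hand": 20},
    {"slide": [0,0,8],"turn": [0,0,0],"hand": 20},
    {"slide": [0,0,6],"turn": [0,0,0],"hand": 20},
    {"slide": [0,0,4],"turn": [0,0,0],"hand": 20},
    {"slide": [0,0,0],"turn": [0,0,0],"hand": 20}
  ]
}}

```text
clock: 19.48
eef_pos: [667.7, 153.2, 131.6]
tool_rot: [-3.14, -0.001, -0.123]
force: [-0.2, 0.4, -1.7]
width: 30.3
```

```bash
python3 st.py; python3 - <<'E'
from h import *; from cell import *
c=calibration("wrist");p,d=get_image("wrist");cv2.imwrite("pics/w15.png",p)
p,d=get_image("scene");cv2.imwrite("pics/s15.png",cv2.resize(p[240:370,250:380],None,fx=4.5,fy=4.5,interpolation=cv2.INTER_CUBIC))
E
```

```text
19.475 [ 0.039  0.844 -0.566  1.489  0.511  0.957 -0.795] [667.7 153.2 131.6] [-1.7991e+02 -4.0000e-02 -7.0600e+00] [-0.2  0.4 -1.7]
```

View pics/w15.png

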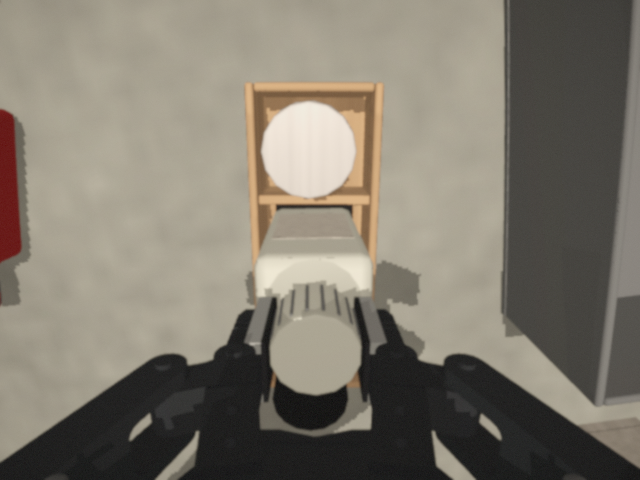

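View pics/s15.png

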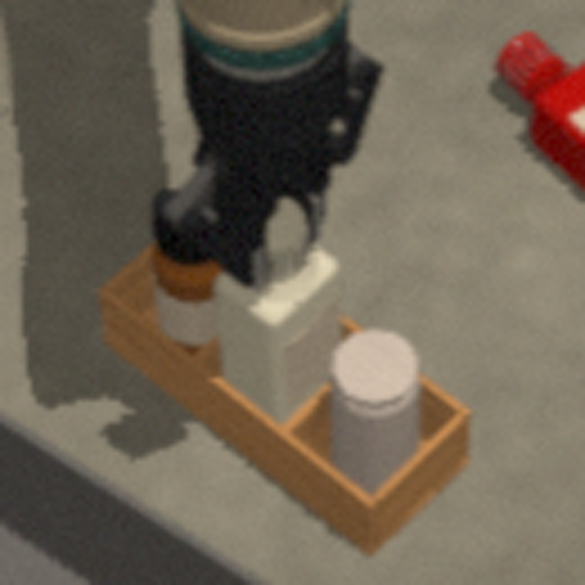

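Call:
{"fn": "play_rows", "kwargs": {
  "targets": [
    {"slide": [0,0,2.5],"turn": [0,0,0],"hand": 20},
    {"slide": [0,0,2],"turn": [0,0,0],"hand": 20},
    {"slide": [0,0,0],"turn": [0,0,0],"hand": 20}
  ]
}}

```text
clock: 19.95
eef_pos: [667.8, 153.3, 127.2]
tool_rot: [-3.14, -0.001, -0.123]
force: [-0.1, 0.2, -1.9]
width: 30.5
```

Call:
{"fn": "play_rows", "kwargs": {
  "targets": [
    {"slide": [0,0,1.5],"turn": [0,0,0],"hand": 20},
    {"slide": [0,0,0],"turn": [0,0,0],"hand": 20}
  ]
}}

```text
clock: 20.2
eef_pos: [667.9, 153.3, 125.8]
tool_rot: [-3.14, -0.001, -0.123]
force: [-0.0, -0.4, -1.9]
width: 30.6
```

Call:
{"fn": "play_rows", "kwargs": {
  "targets": [
    {"slide": [0,0,1],"turn": [0,0,0],"hand": 20},
    {"slide": [0,0,0],"turn": [0,0,0],"hand": 20}
  ]
}}

```text
clock: 20.45
eef_pos: [667.8, 153.3, 124.8]
tool_rot: [-3.14, -0.001, -0.123]
force: [0.2, -0.3, -1.2]
width: 30.1
```

Call:
{"fn": "play_rows", "kwargs": {
  "targets": [
    {"slide": [0,0,1],"turn": [0,0,0],"hand": 20},
    {"slide": [0,0,0],"turn": [0,0,0],"hand": 20}
  ]
}}

```text
clock: 20.7
eef_pos: [668.0, 153.4, 124.0]
tool_rot: [-3.14, -0.001, -0.123]
force: [0.1, -0.7, -2.8]
width: 30.9
```

Call:
{"fn": "play_rows", "kwargs": {
  "targets": [
    {"slide": [0,0,0.7],"turn": [0,0,0],"hand": 20},
    {"slide": [0,0,0],"turn": [0,0,0],"hand": 20}
  ]
}}

```text
clock: 20.95
eef_pos: [668.0, 153.6, 123.9]
tool_rot: [-3.139, -0.002, -0.123]
force: [-2.1, -0.1, 4.2]
width: 30.5
```

Call:
{"fn": "play_rows", "kwargs": {
  "targets": [
    {"slide": [0,0,0],"turn": [0,0,0],"hand": 36},
    {"slide": [0,0,0],"turn": [0,0,0],"hand": 45},
    {"slide": [0,0,0],"turn": [0,0,0],"hand": 70},
    {"slide": [0,0,0],"turn": [0,0,0],"hand": 70},
    {"slide": [0,0,-5],"turn": [0,0,0],"hand": 70}
  ]
}}

```text
clock: 21.58
eef_pos: [667.6, 153.2, 127.9]
tool_rot: [-3.14, -0.0, -0.123]
force: [0.2, 0.2, -0.0]
width: 70.0
```

Call:
{"fn": "play_rows", "kwargs": {
  "targets": [
    {"slide": [0,0,-20],"turn": [0,0,0],"hand": 70},
    {"slide": [0,0,-40],"turn": [0,0,0],"hand": 70},
    {"slide": [0,0,-40],"turn": [0,0,0],"hand": 70},
    {"slide": [0,0,-20],"turn": [0,0,0],"hand": 70},
    {"slide": [0,0,0],"turn": [0,0,0],"hand": 70}
  ]
}}

```text
clock: 22.2
eef_pos: [668.9, 154.0, 251.6]
tool_rot: [-3.137, -0.006, -0.123]
force: [-0.5, 0.2, -0.5]
width: 69.9
```

Call:
{"fn": "play_rows", "kwargs": {
  "targets": [
    {"slide": [-30,10,0],"turn": [0,0,0],"hand": 70},
    {"slide": [-50,15,0],"turn": [0,0,0],"hand": 70},
    {"slide": [-50,15,0],"turn": [0,0,0],"hand": 70},
    {"slide": [-30,10,0],"turn": [0,0,0],"hand": 70},
    {"slide": [0,0,0],"turn": [0,0,0],"hand": 70}
  ]
}}

```text
clock: 22.82
eef_pos: [500.3, 122.3, 247.7]
tool_rot: [3.141, 0.001, -0.122]
force: [1.7, 0.2, -0.6]
width: 69.7
```

```bash
python3 st.py; python3 - <<'E'
from h import *; from cell import *
c=calibration("wrist");p,d=get_image("wrist");cv2.imwrite("pics/w16.png",p)
p,d=get_image("scene");cv2.imwrite("pics/s16.png",p);cv2.imwrite("pics/s16c.png",cv2.resize(p[240:370,250:380],None,fx=4.5,fy=4.5,interpolation=cv2.INTER_CUBIC))
p,d=get_image("top");cv2.imwrite("pics/t16.png",p);np.savez("t16.npz",p=p,d=d,**calibration("top"))
E
```

```text
22.825 [ 0.171  0.485 -0.679  1.856  0.374  0.931 -0.801] [500.3 122.3 247.7] [ 1.7997e+02  3.0000e-02 -7.0100e+00] [ 1.7  0.2 -0.6]
```

View pics/w16.png

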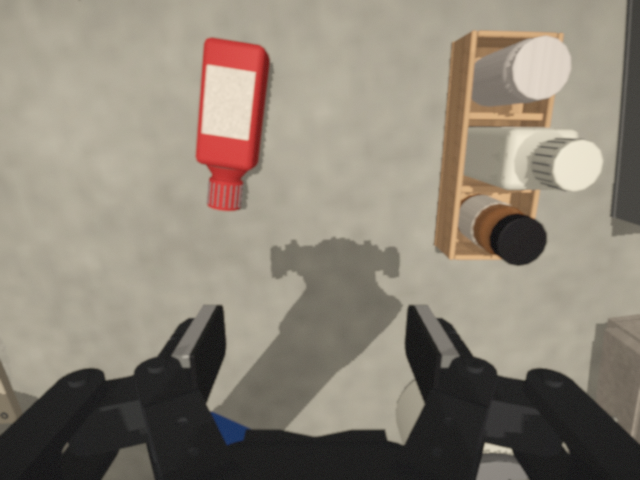

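View pics/s16c.png

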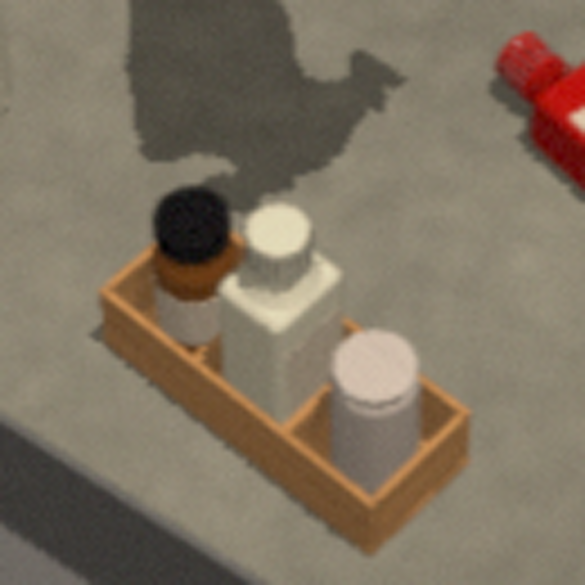

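View pics/t16.png

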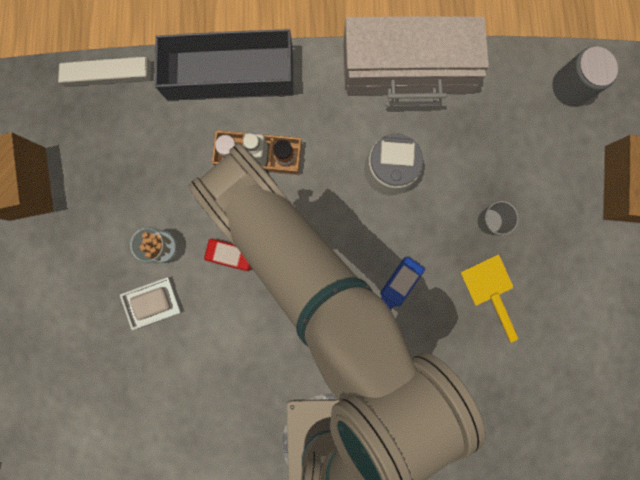

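```bash
python3 - <<'E'
from h import *; from cell import *
f=np.load("t16.npz");C=cloud(f,f['d']);w=C[134:150,245:262].reshape(-1,3);w=w[(w[:,2]>140)&(w[:,2]<170)];print(np.median(w,0),len(w))
t=np.load("top0.npz")
for n,(a,b,c,d) in dict(pegs=(225,268,128,178),tin=(130,165,212,240),amber=(135,170,272,300),cup=(195,240,480,522),dish=(278,330,118,182)).items():
    print(n,np.abs(t['p'][a:b,c:d].astype(int)-f['p'][a:b,c:d]).mean().round(1))
finish_job()
E
```

```text
[664.52826637 154.59677163 152.15757728] 183
pegs 3.7
tin 11.6
amber 4.4
cup 3.7
dish 4.1
the job is handed in; nothing more can be done
```

The bottle is standing in the caddy's pad bay with its cap up, and the job was handed in at about 23 s of the 64 s allowed.

I gripped the lying bottle across its body, tipped it upright and set it down on the open shelf. I let go and backed off, and the camera views then showed it standing by itself. I picked it up again by the cap and lowered it in small steps. It touched the pad at the height expected from the stand (about 4 N), and I let go and backed off.

**Last checks**
- **Bottle:** the cap top measured 152 mm above the shelf, against 153 mm expected for standing flat on the pad. The cap centre is within about 3 mm of the pad centre, and the views show it upright.
- **Other things:** before-and-after pictures show no change at the peg jar, amber jar, cup or soap dish. The pixel comparison around the tin did differ, probably because the bottle and arm now show in that crop; by eye the tin is where it was. I checked the scraper only by eye.
- **Disagreements:** the cameras differed by 2–3 mm on where the caddy sits along its length. I placed the bottle between the readings; the bay leaves 7 mm on each side.

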